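# Ratchet a stain bottle fast in its holder

### The job

The stain bottle stands loose in the ratchet bottle holder, and the ratchet is set to open the jaw. Flip the small reversing lever on the handle fully over to its other side, then work the handle back and forth by its upright knob until the jaw holds the bottle firmly against the V-shaped stop, so that its cap could be unscrewed with one hand: stop as soon as you feel the handle come up tight, because a hard squeeze cracks the bottle. Leave the lever over, the bottle upright and clamped, do not push on the jaw or the bottle by hand, and leave the other things alone.

Things in the scene. Friction and masses are not known exactly. Their poses are not given: they have to be found in the camera images.
- holder: ratchet bottle holder, fixed to the table (place and heading differ): aluminium plate 84 x 215 x 12 mm with a round grey gear case at one end. Origin: on the table under the gear case's upright axis, about which wheel and handle turn. At yaw 0 x points away from the robot; y runs along the plate from gear case past jaw and bottle to the stop, z up.
- handle (a joint): angle of the ratchet handle about the holder's axis, counter-clockwise from above positive; stops at -0.6 and 0.6 rad. At 0 it points along the holder's -x. Flat bar 18 mm wide, top 66 mm above the table; stays where left. Lever over: counter-clockwise closes the jaw at 4 to 5 N at the knob (1 to 3 N when paused), plus 0.16 N per newton of squeeze; turning back clicks idly at about 2 N.
- knob (a point): point on the axis of the upright round black knob at the handle's end, 125 mm from the turning axis. The knob is 18 mm thick (20 mm at the head) and reaches from 68 to 116 mm above the table; the point is at 96 mm. The knob does not spin on the handle, but may slide round between the fingers.
- selector (a joint): angle of the small reversing lever on the handle, counter-clockwise from above positive; stops at -0.35 and 0.35 rad, stays where it is left. At -0.35 (the start) the ratchet drives the wheel clockwise and opens the jaw; at +0.35 it drives counter-clockwise and closes the jaw. It counts as over above 0.28.
- lever_tip (a point): top of the reversing lever's upright thumb paddle, 98 mm above the table. The lever pivots on the handle 40 mm from the holder's axis and points towards the knob; the paddle is 37 mm from this pivot, 13 mm long along the lever, 8 mm thick across, and stands from 68 to 98 mm above the table. Pushing it sideways takes about 1.5 N; the handle itself turns at about 2.6 N there.
- jaw: sliding steel jaw with black rubber face, 50 mm wide, top 64 mm above the table. The ratchet wheel moves it 20 mm along the holder's +y per radian; friction holds it. It travels 10 to 20 mm before the bottle is gripped. The wheel has 18 pins: a stroke may begin with up to 0.35 rad of empty travel. Origin: foot of its pressing face, 12 mm above the table; the face looks along +y.
- stop: fixed steel V stop on the plate, 60 mm wide, 46 mm high above the plate, open towards the jaw; its distance along the plate differs each time. Origin: on the plate (12 mm above the table) in its middle; a bottle pressed into the V has its axis 35 mm from this origin towards the jaw.
- bottle: white stain bottle with blue ribbed cap, 45 mm thick, 98 mm high, loose on the plate between jaw and stop. Origin: centre of its underside, 12 mm above the table; z is its axis. Firmly held: squeezed with 8 N or more (while driving, a rise of 3 to 6 N at the knob is right; some eases off on letting go). It cracks above 80 N (a rise of about 13 N at the knob).
- oil_bottle: bystander: small amber dropper bottle, 29 mm thick, 91 mm high; origin at the centre of its underside
- beaker: bystander: small clear beaker, 47 mm wide, 56 mm high; origin at the centre of its underside
- petri_dish: bystander: clear covered petri dish, 59 mm wide, 14 mm high; origin at the centre of its underside
Things that resemble listed ones, but are neither listed nor needed, are in the scene too. There is more than one size of the bottle; the one meant has the size given above.

How it is judged:
By the outcome, as a careful person would: the job done as asked, in the order asked, and still so for the second after the job is handed in, with the robot touching nothing.
It also fails if it takes over 72 s, if anything falls off the work surface, if the arm or the gripper's body presses on something with over 40 N, if the wrist force passes 120 N, or if a joint passes its speed limit or range.

### The arm

A 7-joint arm with a two-finger parallel gripper is mounted at the origin on a cart in front of the work surface, level with it; the furniture and walls round the work are solid. World frame = base frame: x ahead of the robot, y to its left, z up, the work surface at z = 0. Lengths are in mm, angles in rad, forces in N, time in s.
With the tool pointing down it reaches from about 350 to 900 mm from the base axis. Payload 19.9 kg.
Tool frame: the origin (TCP) lies between the finger pads; the fingertips stand 14 mm ahead of it and the grasp point (between the pads) lies 5 mm behind it; z points along the fingers, y is the direction in which the jaws open and shut (so a half turn about z gives the same grasp; the last joint's range is limited). The gripper opens to 94 mm and grips with 3 to 60 N. Pads are 16 mm wide; open, the fingers measure 119 mm over their backs; the gripper's body (75 mm by 177 mm) begins 78 mm behind the grasp point.
Start: joints at [1.097, 0.417, -0.01, 1.614, 0.005, 1.111, -0.053], TCP at [261.558, -567.616, 219.425] pointing down, gripper open.
Joint ranges: [-2.81, 2.81], [-0.39, 2.02], [-1.27, 1.25], [0.06, 2.57], [-1.19, 4.33], [0.19, 2], [-2.82, 2.82]. Speed limits (rad/s): [1.89, 1.89, 2.39, 2.39, 3.01, 3.01, 3.01].

### API

Orientations are given as a 3x3 rotation matrix whose columns are the frame's x, y, z axes.
In Python, from station import robot, optics gives the robot as it stands.
- The arm moves only by the tool drive_tool, never from a script. Its arguments are lists of equal length, an entry for each row: "fingers": the opening in per cent of the stroke, from 0 (shut) to 100 (fully open); "xyz": the shift along the tool's x, y, z in cm, a list of three; "yaw": the turn about the tool's z in degrees. A call has exactly 5 rows; each row shifts and turns the commanded pose from where the row before left it, along the tool's axes as they then stand; what a row does not reach is not made up. A row lasts 1/12 s, in which the tool goes at most 41.7 mm and 7.16 degrees, less where a joint would pass 70% of its speed; a pose out of reach is approached as far as the arm can. A call with a gripper value outside its range is refused whole. The fingers move at their own pace and stop on an object; the grip force is fixed at half the most. Time passes only in rows, so rows that do not move let the fingers close, or fill a call up. It gives the time, the measured TCP pose, the force and the opening at its end, in the units of the state.
- robot.observe(): the state, without advancing time (a new reading comes with each control period).
- optics.get_image(name): name is "scene" or "top"; returns a dict with "image" (480x640x3 uint8, red, green, blue), "range_z" (480x640 float32, mm along the optical axis (not along the pixel's ray), 0 where there is no reading), "intrinsics" (3x3 intrinsics, pixels), "R" (3x3) and "t" (3): a world point X has camera coordinates R X + t. Camera axes: x right, y down, z forward; pixel columns grow to the right and rows downward; lengths in mm; the calibration is good to about 2 mm. A picture is of the moment at which its call begins.
- robot.finish_job(): hands the job in, once; it reports no verdict.
The state is a dict: "time_s": time; "q": joint angles; "joint_vel": joint speeds; "effort": joint torques, N m; "tool_pos": TCP position; "tcp_rot": TCP orientation; "force": force on the tool from outside, world axes, zero at the start; "moment": the same for the moment, N m; "grip_width": opening from 0.0 (shut) to 1.0 (fully open).
Only numpy, scipy, OpenCV 4.12 (cv2) and the standard library are available. Lean on these libraries where they do the work, as an engineer would, in place of code of your own. Each camera call takes 0.05 s, during which the arm holds its last target.

## Working session

There is one attempt and no reset: what is moved stays moved. The work goes in short steps, Python scripts to look and compute and a tool call to move; the robot and the scene stay as the last step left them, time stands still between calls to the robot, and variables do not carry over. Pictures are saved under pics/ and viewed, and the job is handed in when it is done.

Besides the shell and the picture viewer there is one more tool, called after "Call:" as a command line: name --pt "numbers of a row" for each row, then --argument value for the rest. drive_tool: Moves the arm, as the interface text tells. Its arguments: {"type":"object","properties":{"fingers":{"type":"array"},"xyz":{"type":"array"},"yaw":{"type":"array"}},"required":["fingers","xyz","yaw"]}

```bash
mkdir -p pics; ls; python3 - <<'E'
from station import robot, optics
import cv2,numpy as np
s=robot.observe()
for k in s: print(k,np.round(s[k],3).tolist())
for n in ("scene","top"):
    d=optics.get_image(n); cv2.imwrite(f"pics/{n}0.png",d["image"][:,:,::-1]); np.savez(f"/tmp/{n}0.npz",**d)
    print(n,d["intrinsics"].tolist(),np.round(d["R"],3).tolist(),np.round(d["t"],1).tolist())
E
```

```text
pics
time_s 0.0
q [1.098, 0.418, -0.01, 1.614, 0.005, 1.111, -0.053]
joint_vel [0.001, -0.0, 0.0, -0.0, -0.0, -0.0, 0.001]
effort [-0.001, -85.125, 0.638, -42.599, -0.049, 0.019, 0.0]
tool_pos [261.408, -567.306, 218.834]
tcp_rot [[0.908, 0.418, -0.001], [0.418, -0.908, 0.001], [-0.0, -0.001, -1.0]]
force [0.532, -0.031, 0.038]
moment [-0.043, 0.007, -0.012]
grip_width 0.996
scene [[599.6597929169106, 0.0, 323.9030667633218], [0.0, 599.6597929169106, 231.1858360873705], [0.0, 0.0, 1.0]] [[-0.951, -0.308, -0.008], [-0.243, 0.767, -0.593], [0.189, -0.562, -0.805]] [574.2, -25.2, 1081.4]
top [[517.4382049166651, 0.0, 321.32401653429406], [0.0, 517.4382049166651, 240.87964506704964], [0.0, 0.0, 1.0]] [[0.018, -0.999, -0.028], [-0.997, -0.016, -0.079], [0.078, 0.029, -0.997]] [245.1, 524.8, 907.7]
```

View pics/scene0.png

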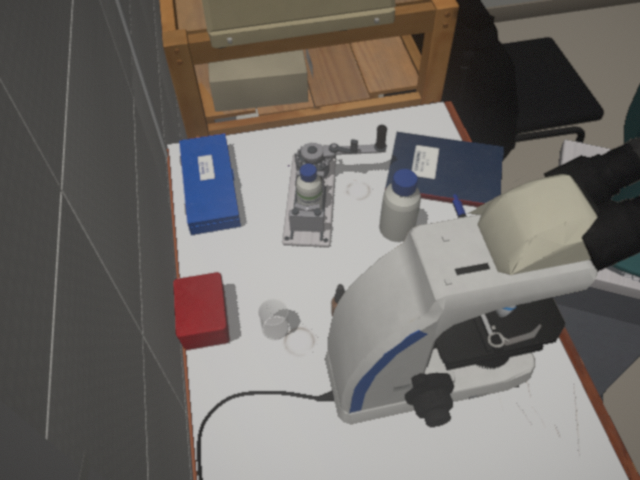

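View pics/top0.png

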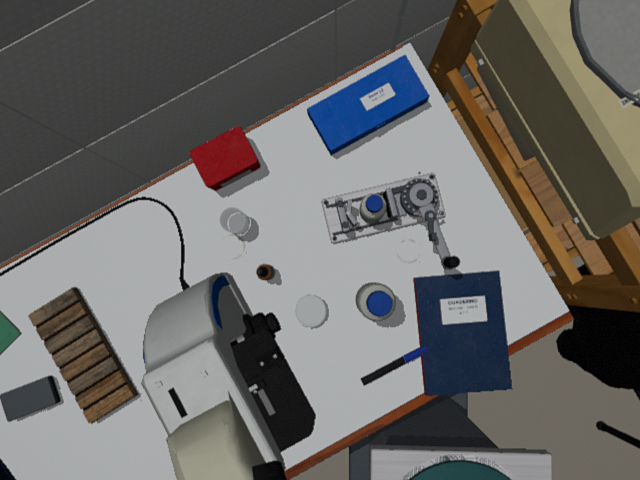

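```bash
cat > h.py <<'E'
import numpy as np,cv2
def load(f): return dict(np.load(f))
def pt(d,u,v,z=None):
    "world point of pixel; at height z, or by depth"
    K,R,t=d["intrinsics"],d["R"],d["t"]
    r=np.linalg.solve(K,[u,v,1.])
    if z is None:
        q=d["range_z"][int(round(v)),int(round(u))]; return R.T@(r*q-t)
    c=-R.T@t; w=R.T@r
    return c+w*(z-c[2])/w[2]
def px(d,X):
    p=d["intrinsics"]@(d["R"]@np.array(X,float)+d["t"]); return p[:2]/p[2]
def crop(d,u0,v0,u1,v1,f,name):
    im=d["image"][v0:v1,u0:u1,::-1]
    cv2.imwrite(name,cv2.resize(np.ascontiguousarray(im),None,fx=f,fy=f,interpolation=cv2.INTER_CUBIC))
E
python3 - <<'E'
from h import *
t=load('/tmp/top0.npz');s=load('/tmp/scene0.npz')
crop(t,310,160,470,280,5,'pics/t0c.png'); crop(s,270,110,410,250,4,'pics/s0c.png')
for n,u,v in [('gear',421,197),('knob',452,261),('cap',374,203),('bigcap',378,302),('shelf',470,90),('shelfpost',470,20),('blue',370,100),('micro',260,320),('note',460,330)]:
    print(n,np.round(pt(t,u,v)))
E
```

```text
gear [595.  83.  69.]
knob [484.  42. 119.]
cap [577. 166. 110.]
bigcap [417. 160. 136.]
shelf [ 990. -140. -472.]
shelfpost [849.  29. 186.]
blue [776. 170.  39.]
micro [381. 353.  83.]
note [366.   4.  15.]
```

View pics/t0c.png

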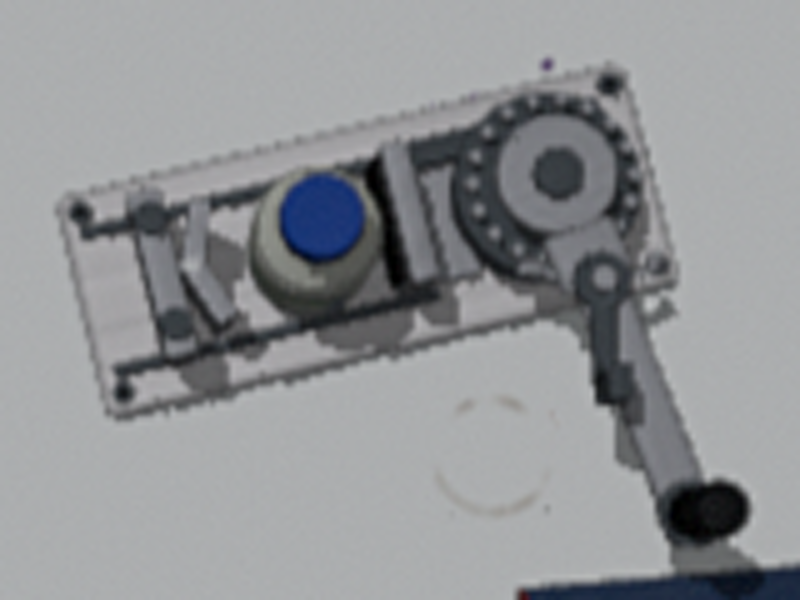

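View pics/s0c.png

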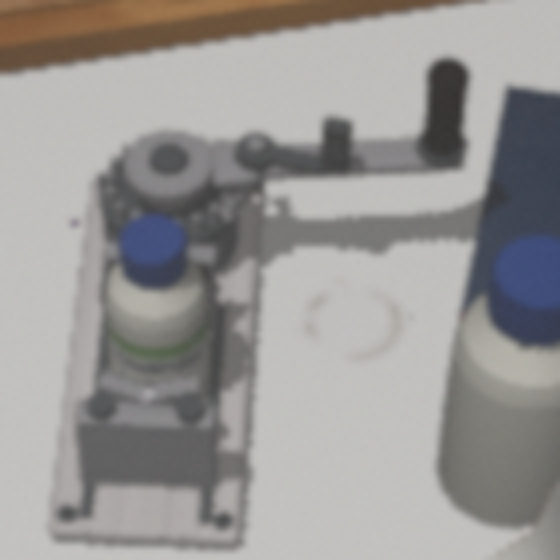

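```bash
python3 - <<'E'
from h import *
t=load('/tmp/top0.npz');s=load('/tmp/scene0.npz')
print('cam',-t["R"].T@t["t"],-s["R"].T@s["t"])
T=lambda u,v,z:np.round(pt(t,310+u/5,160+v/5,z),1)
S=lambda u,v,z:np.round(pt(s,270+u/4,110+v/4,z),1)
print('gear',T(557,172,70),S(170,157,70)); print('knob',T(722,508,116),T(690,510,68),S(448,72,116))
print('pivot',T(603,277,72),S(256,150,74)); print('paddle',T(622,380,98),T(607,388,70),S(337,125,98))
print('corners',*[T(u,v,12) for u,v in[(62,205),(610,68),(678,282),(112,412)]])
print('stop V',T(205,265,58),'cap',T(322,203,110),'jawtop',T(410,210,64))
# depth samples
R=t["range_z"]
for u,v in [(557,172),(722,508),(690,510),(625,375),(622,385),(615,370),(603,277),(660,430)]:
    print((u,v),np.round(pt(t,310+u/5,160+v/5),1))
for u,v in [(337,125),(337,140),(448,72),(170,157)]:
    print('S',(u,v),np.round(pt(s,270+u/4,110+v/4),1))
E
```

```text
cam [447.69627504 226.68404856 952.6374618 ] [336.10658872 804.34172591 860.08358226]
gear [599.6  82.6  70. ] [598.1  82.3  70. ]
knob [483.3  37.1 116. ] [484.5  37.   68. ] [482.5  38.4 116. ]
pivot [563.3  67.2  72. ] [561.   70.1  74. ]
paddle [525.8  65.7  98. ] [525.5  65.5  70. ] [524.4  67.1  98. ]
corners [594.8 253.9  12. ] [648.3  54.   12. ] [569.7  29.3  12. ] [519.  234.3  12. ]
stop V [567.3 202.4  58. ] cap [581.4 165.8 110. ] jawtop [586.7 132.1  64. ]
(557, 172) [598.9  83.2  73.6]
(722, 508) [483.3  37.3 117. ]
(690, 510) [482.7  46.2 111. ]
(625, 375) [527.4  64.8  98.7]
(622, 385) [524.2  65.5  97.4]
(615, 370) [528.8  68.5 100.9]
(603, 277) [562.5  68.3  77.7]
(660, 430) [511.7  46.8  66.3]
S (337, 125) [524.   68.9  99.9]
S (337, 140) [522.9  72.   93.9]
S (448, 72) [482.3  39.1 116.6]
S (170, 157) [597.5  84.   71.9]
```

```bash
python3 - <<'E'
from h import *
for n in('top','scene'):
    t=load(f'/tmp/{n}0.npz')
    v,u=np.mgrid[0:480,0:640]; z=t["range_z"]; m=z>0
    r=np.linalg.inv(t["intrinsics"])@np.stack([u[m],v[m],np.ones(m.sum())])
    P=(t["R"].T@(r*z[m]-t["t"][:,None])).T
    # heights on grid
    print(n)
    for x in range(0,1000,100):
        print(x,[ (int(P[k,2].max()) if (k:=((P[:,0]//100*100==x)&(P[:,1]//100*100==y))).any() else None) for y in range(-700,600,100)])
E
```

```text
top
0 [-516, -744, -746, -743, -745, -647, None, None, 1, 0, 3, None, 5]
100 [-746, -330, -336, -746, -750, 6, 18, 18, 6, 5, 172, None, 6]
200 [None, -331, -149, -126, None, None, 20, 19, 19, 370, 380, 364, 26]
300 [None, -750, -145, -106, 2, 7, 19, 21, 139, 176, 336, 313, 207]
400 [None, None, -356, -272, 207, 208, 21, 120, 140, 19, 255, 255, 163]
500 [None, -749, -413, -5, 206, 386, 386, 101, 114, 68, 60, 59, 14]
600 [None, None, -471, -468, -276, 390, 393, 74, 69, 42, 61, 552, 555]
700 [None, None, None, None, -275, 379, 393, 386, 43, 346, 450, 504, None]
800 [None, None, None, None, None, -276, 206, 209, 242, 328, None, None, None]
900 [None, None, None, None, None, -464, -467, 144, 149, None, None, None, None]
scene
0 [-269, -271, None, None, None, 6, 236, 211, 20, 0, 5, 6, 3]
100 [-268, -268, -278, None, None, 6, 253, None, -137, 405, 392, 355, 4]
200 [-270, -269, -43, -74, None, None, 19, 20, None, 386, 387, 366, 83]
300 [None, 30, 44, -26, None, 6, 20, 21, 139, None, 335, 312, 215]
400 [None, 47, 54, -6, 209, 207, 19, 119, 142, 6, 255, 254, 167]
500 [-356, -61, -7, -3, 205, 268, 279, 102, 114, 67, 59, 60, 15]
600 [-332, -335, None, -4, -3, 189, 295, 73, 70, 41, 60, 609, 627]
700 [-253, None, None, -7, 44, 74, 297, 309, 42, 465, 538, 577, None]
800 [None, -378, None, None, None, 201, 207, 209, 394, 452, None, None, None]
900 [None, None, None, -312, None, 200, 248, 316, None, None, None, None, None]
```

```bash
python3 - <<'E'
from h import *
for n in('top',):
    t=load(f'/tmp/{n}0.npz')
    v,u=np.mgrid[0:480,0:640]; z=t["range_z"]; m=z>0
    r=np.linalg.inv(t["intrinsics"])@np.stack([u[m],v[m],np.ones(m.sum())])
    P=(t["R"].T@(r*z[m]-t["t"][:,None])).T
    print('y',list(range(-300,120,25)))
    for x in range(300,800,25):
        print(x,[ (int(P[k,2].max()) if (k:=((P[:,0]//25*25==x)&(P[:,1]//25*25==y))).any() else None) for y in range(-300,120,25)])
E
```

```text
y [-300, -275, -250, -225, -200, -175, -150, -125, -100, -75, -50, -25, 0, 25, 50, 75, 100]
300 [None, None, None, None, None, None, None, None, 18, 18, 19, 18, 19, 21, 18, 19, 19]
325 [None, None, None, None, None, None, 4, 5, 17, 19, 19, 19, 20, 20, 19, 17, 6]
350 [None, None, None, None, 0, 7, 5, 4, 18, 18, 18, 18, 18, 20, 19, 17, 5]
375 [None, None, None, 2, 5, 5, 6, 6, 5, 18, 18, 18, 19, 19, 19, 16, 5]
400 [None, None, 162, 176, 5, 5, 5, 5, 5, 18, 19, 21, 19, 18, 18, 18, 4]
425 [None, None, None, 200, 2, 5, 7, 6, 6, 18, 18, 20, 18, 18, 19, 18, 4]
450 [-11, -7, 102, 207, 207, 5, 5, 6, 5, 18, 18, 18, 18, 70, 18, 19, 6]
475 [-9, -6, -6, 207, 208, 2, 6, 6, 6, 5, 5, 6, 5, 120, 66, 6, 6]
500 [None, -5, -5, 206, 208, 243, 302, 300, 6, 7, 6, 5, 6, 69, 101, 6, 7]
525 [None, -8, -7, 201, 244, 295, 339, 376, 373, 5, 5, 5, 5, 69, 100, 5, 12]
550 [-470, None, None, -6, -5, -7, -8, 385, 384, 6, 7, 5, 4, 58, 80, 74, 65]
575 [-466, -340, -342, -7, -5, -4, -6, 386, 386, 377, 4, 6, 6, 57, 71, 74, 69]
600 [-469, None, None, -276, -6, -6, -7, 386, 387, 385, 6, 5, 5, 46, 71, 74, 69]
625 [None, None, None, -282, -12, -5, -5, 389, 391, 386, 380, 5, 6, 15, 58, 60, 47]
650 [None, None, None, None, -277, -5, -5, 390, 392, 392, 386, 5, 4, 5, 11, 5, 5]
675 [None, None, None, None, None, -274, 20, 379, 389, 393, 391, 385, 6, 5, 5, 5, 4]
700 [None, None, None, -277, None, -277, -273, 379, 379, 390, 393, 386, 376, 5, 5, 5, 5]
725 [None, -283, -277, -275, None, None, -275, 378, 379, 380, 393, 386, 386, 5, 6, 6, 5]
750 [None, None, None, None, -283, None, -280, 379, 379, 379, 392, 386, 386, 378, 5, 42, 41]
775 [None, None, None, None, None, -277, None, 374, 374, 19, -8, -7, 2, 372, 41, 41, 41]
```

Call:
drive_tool --fingers '[100, 100, 0, 0, 0]' --pt "0 0 -4" --pt "0 0 -4" --pt "2.6 -3 0" --pt "2.6 -3 0" --pt "2.6 -3 0" --yaw '[0, 0, 0, 0, 0]'

```text
time_s: 0.52
tool_pos: [294.7, -451.9, 299.4]
tcp_rot: [[0.909, 0.418, -0.0], [0.418, -0.909, -0.0], [-0.0, 0.0, -1.0]]
force: [1.7, 0.7, 0.0]
grip_width: 0.826
```

Call:
drive_tool --fingers '[0, 0, 0, 0, 0]' --pt "2.6 -3 0" --pt "2.6 -3 0" --pt "2.6 -3 0" --pt "2.6 -3 0" --pt "2.6 -3 0" --yaw '[0, 0, 0, 0, 0]'

```text
time_s: 0.93
tool_pos: [350.0, -260.6, 299.3]
tcp_rot: [[0.908, 0.418, -0.0], [0.418, -0.908, -0.0], [-0.0, 0.0, -1.0]]
force: [1.7, 0.3, 0.9]
grip_width: 0.469
```

Call:
drive_tool --fingers '[0, 0, 0, 0, 0]' --pt "2.6 -3 0" --pt "2.6 -3 0" --pt "2.6 -3 0" --pt "2.6 -3 0" --pt "2.6 -3 0" --yaw '[0, 0, 0, 0, 0]'

```text
time_s: 1.35
tool_pos: [405.2, -70.0, 299.5]
tcp_rot: [[0.908, 0.418, 0.0], [0.418, -0.908, -0.0], [-0.0, 0.0, -1.0]]
force: [1.7, 0.3, 0.9]
grip_width: 0.114
```

Call:
drive_tool --fingers '[0, 0, 0, 0, 0]' --pt "0 0 0" --pt "0 0 0" --pt "0 0 0" --pt "0 0 0" --pt "0 0 0" --yaw '[-7, -7, -7, -7, -7]'

```text
time_s: 1.77
tool_pos: [405.2, -71.9, 299.3]
tcp_rot: [[0.499, 0.867, -0.0], [0.867, -0.499, 0.0], [-0.0, -0.0, -1.0]]
force: [1.3, -0.2, 0.8]
grip_width: 0.003
```

Call:
drive_tool --fingers '[0, 0, 0, 0, 0]' --pt "0 0 0" --pt "0 0 0" --pt "0 0 0" --pt "0 0 0" --pt "0 0 0" --yaw '[-7, -7, -7, -7, -7]'

```text
time_s: 2.18
tool_pos: [405.1, -71.9, 299.3]
tcp_rot: [[-0.089, 0.996, -0.0], [0.996, 0.089, 0.0], [0.0, -0.0, -1.0]]
force: [0.3, 0.8, 0.1]
grip_width: 0.008
```

Call:
drive_tool --fingers '[0, 0, 0, 0, 0]' --pt "0 0 0" --pt "0 0 0" --pt "0 0 0" --pt "0 0 0" --pt "0 0 0" --yaw '[-7, -7, -1.9, 0, 0]'

```text
time_s: 2.6
tool_pos: [405.2, -71.9, 299.3]
tcp_rot: [[-0.351, 0.936, -0.0], [0.936, 0.351, 0.0], [0.0, -0.0, -1.0]]
force: [-0.2, -0.6, -0.0]
grip_width: 0.002
```

```bash
cat > go.py <<'E'
import sys,numpy as np
from station import robot
s=robot.observe(); R=np.array(s["tcp_rot"]); p=np.array(s["tool_pos"])
print(p.round(1),'xdir',np.degrees(np.arctan2(R[1,0],R[0,0])).round(1),'F',np.round(s["force"],2),'q',np.round(s["q"],2),'g',round(float(s["grip_width"]),3),s["time_s"])
if len(sys.argv)>3: print('cm',((R.T@(np.array(sys.argv[1:4],float)-p))/10).round(2))
E
python3 go.py 512 91 200
```

```text
[405.2 -71.9 299.3] xdir 110.5 F [-0.23 -0.6  -0.01] q [ 0.53 -0.04 -0.41  1.99 -0.02  1.2   0.48] g 0.002 2.6
cm [11.51 15.72  9.93]
```

Call:
drive_tool --fingers '[0, 0, 0, 0, 0]' --pt "2.3 3.2 0" --pt "2.3 3.2 0" --pt "2.3 3.2 0" --pt "2.3 3.2 0" --pt "2.3 3.2 3" --yaw '[0, 0, 0, 0, 0]'

```text
time_s: 3.02
tool_pos: [513.8, 89.7, 277.4]
tcp_rot: [[-0.351, 0.937, 0.006], [0.937, 0.351, 0.001], [-0.001, 0.006, -1.0]]
force: [1.6, -0.5, 0.8]
grip_width: 0.005
```

Call:
drive_tool --fingers '[0, 0, 0, 0, 0]' --pt "0 0 4" --pt "0 0 3" --pt "0 0 0" --pt "0 0 0" --pt "0 0 0" --yaw '[0, 0, 0, 0, 0]'

```text
time_s: 3.43
tool_pos: [511.8, 86.9, 206.1]
tcp_rot: [[-0.351, 0.936, 0.002], [0.936, 0.351, 0.0], [-0.0, 0.002, -1.0]]
force: [0.1, 0.6, -0.1]
grip_width: 0.004
```

```bash
python3 go.py 516 91.8 92; python3 - <<'E'
from h import *
from station import optics
for n in('top','scene'):
    d=optics.get_image(n); np.savez(f'/tmp/{n}1.npz',**d)
    if n=='top': crop(d,330,150,490,270,5,'pics/t1.png')
    else: crop(d,250,60,450,210,4,'pics/s1.png')
E
```

```text
[511.8  86.9 206.1] xdir 110.6 F [ 0.1   0.55 -0.12] q [ 0.27  0.29 -0.58  1.88  0.18  1.03 -0.03] g 0.004 3.4333
cm [ 0.32  0.55 11.41]
```

View pics/s1.png

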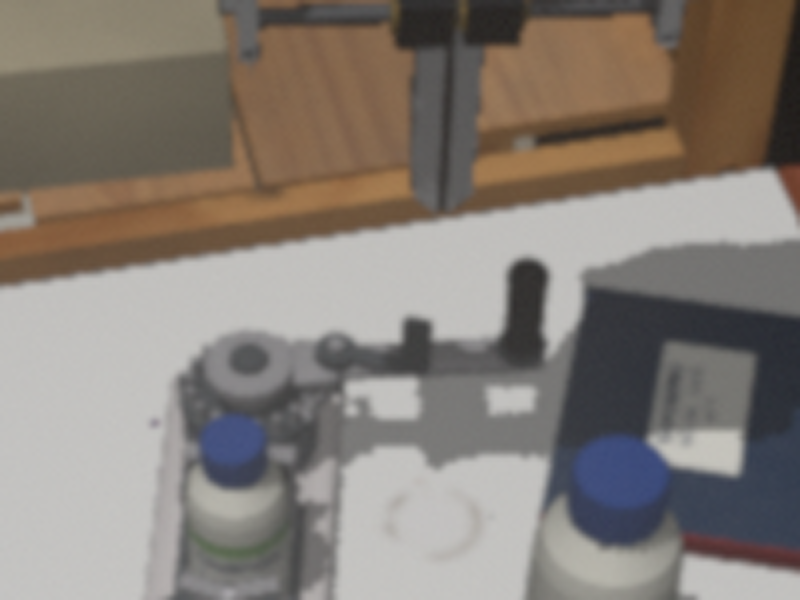

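View pics/t1.png

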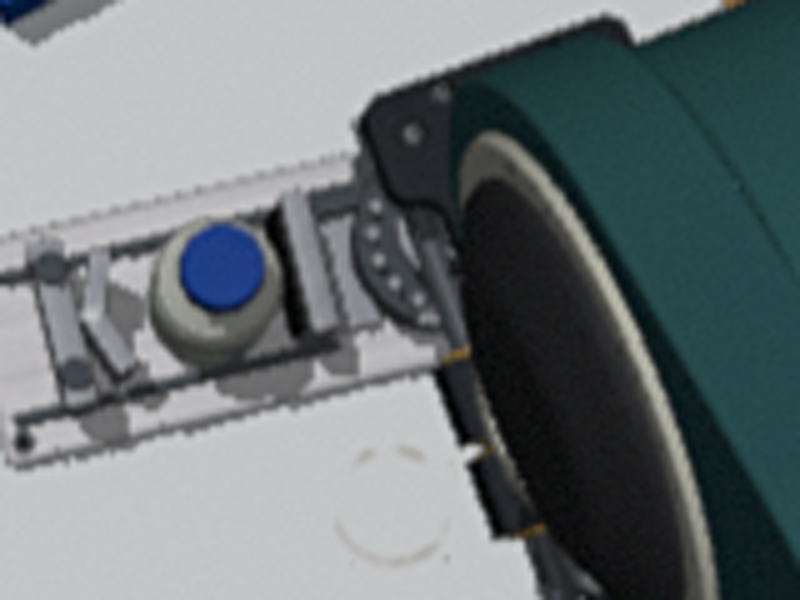

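```bash
python3 - <<'E'
from h import *
for n in('top','scene'):
    d=load(f'/tmp/{n}1.npz'); cv2.imwrite(f'pics/{n}1f.png',d["image"][:,:,::-1])
E
```

```text
(no output)
```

View pics/top1f.png

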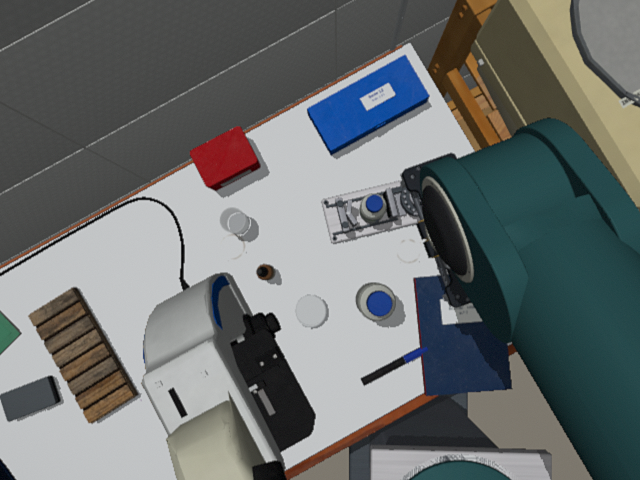

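View pics/scene1f.png

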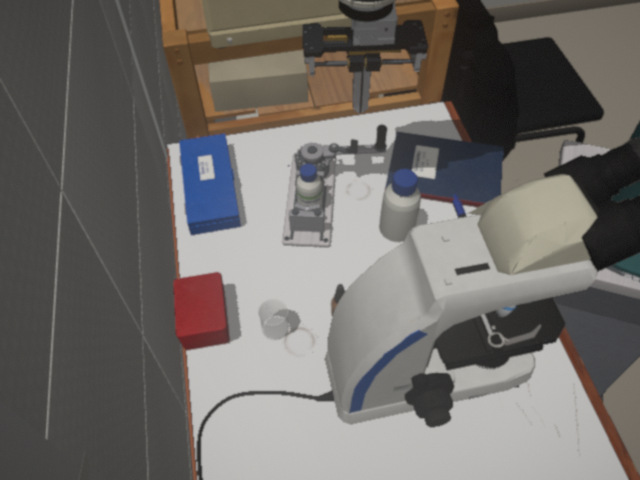

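```bash
python3 - <<'E'
from h import *
d=load('/tmp/top1.npz')
for p in [(440,190),(460,190),(500,160),(500,250),(550,125),(550,160),(580,180),(600,250),(630,200),(560,330),(600,400)]: print(p,pt(d,*p).round())
E
```

```text
(440, 190) [519. 149. 561.]
(460, 190) [516. 138. 579.]
(500, 160) [541. 105. 565.]
(500, 250) [471. 117. 601.]
(550, 125) [570.  66. 562.]
(550, 160) [540.  71. 575.]
(580, 180) [522.  56. 588.]
(600, 250) [471.  58. 617.]
(630, 200) [506.  31. 604.]
(560, 330) [420.  87. 624.]
(600, 400) [383.  75. 646.]
```

Call:
drive_tool --fingers '[0, 0, 0, 0, 0]' --pt "0.3 0.5 2.4" --pt "0 0 3" --pt "0 0 3" --pt "0 0 3" --pt "0 0 0" --yaw '[0, 0, 0, 0, 0]'

```text
time_s: 3.95
tool_pos: [513.0, 90.6, 87.3]
tcp_rot: [[-0.352, 0.936, -0.004], [0.936, 0.352, -0.001], [0.001, -0.004, -1.0]]
force: [-0.4, -0.2, -1.1]
grip_width: 0.003
```

```bash
python3 go.py 525.5 66.5 92; python3 - <<'E'
from h import *
from station import optics
for n in('top','scene'):
    d=optics.get_image(n); np.savez(f'/tmp/{n}2.npz',**d)
    if n=='scene': crop(d,270,60,430,180,5,'pics/s2.png')
E
```

```text
[513.   90.6  87.3] xdir 110.6 F [-0.37 -0.23 -1.15] q [ 0.19  0.46 -0.52  1.96  0.31  0.8  -0.15] g 0.003 3.95
cm [-2.7   0.32 -0.47]
```

View pics/s2.png

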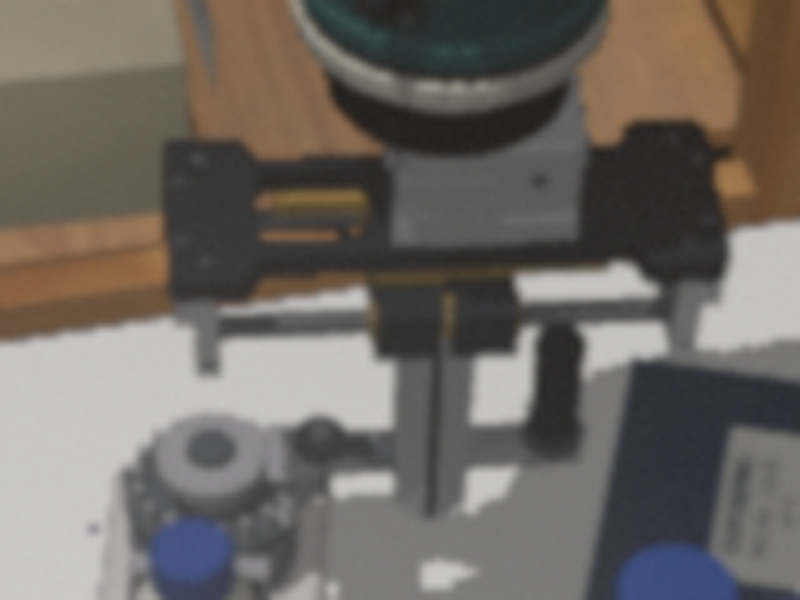

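Call:
drive_tool --fingers '[0, 0, 0, 0, 0]' --pt "-0.5 0.3 -0.5" --pt "-0.5 0 0" --pt "-0.5 0 0" --pt "-0.4 0 0" --pt "-0.4 0 0" --yaw '[0, 0, 0, 0, 0]'

```text
time_s: 4.47
tool_pos: [526.0, 70.4, 95.9]
tcp_rot: [[-0.352, 0.936, 0.001], [0.936, 0.352, 0.0], [-0.0, 0.001, -1.0]]
force: [-1.6, 1.7, 1.7]
grip_width: 0.005
```

Call:
drive_tool --fingers '[0, 0, 0, 0, 0]' --pt "-0.3 0 0" --pt "-0.3 0 0" --pt "-0.3 0 0" --pt "-0.3 0 0" --pt "-0.3 0 0" --yaw '[0, 0, 0, 0, 0]'

```text
time_s: 4.88
tool_pos: [531.3, 57.1, 95.3]
tcp_rot: [[-0.353, 0.936, 0.001], [0.936, 0.353, 0.001], [0.0, 0.001, -1.0]]
force: [3.9, 3.6, -0.5]
grip_width: 0.004
```

```bash
cat > look.py <<'E'
import sys
from h import *
from station import optics
k=sys.argv[1]
d=optics.get_image('scene'); np.savez(f'/tmp/scene{k}.npz',**d); crop(d,270,60,430,180,5,f'pics/s{k}.png')
E
python3 go.py; python3 look.py 3
```

```text
[531.3  57.1  95.3] xdir 110.7 F [ 3.89  3.55 -0.52] q [ 0.25  0.46 -0.52  1.93  0.31  0.82 -0.07] g 0.004 4.8833
```

View pics/s3.png

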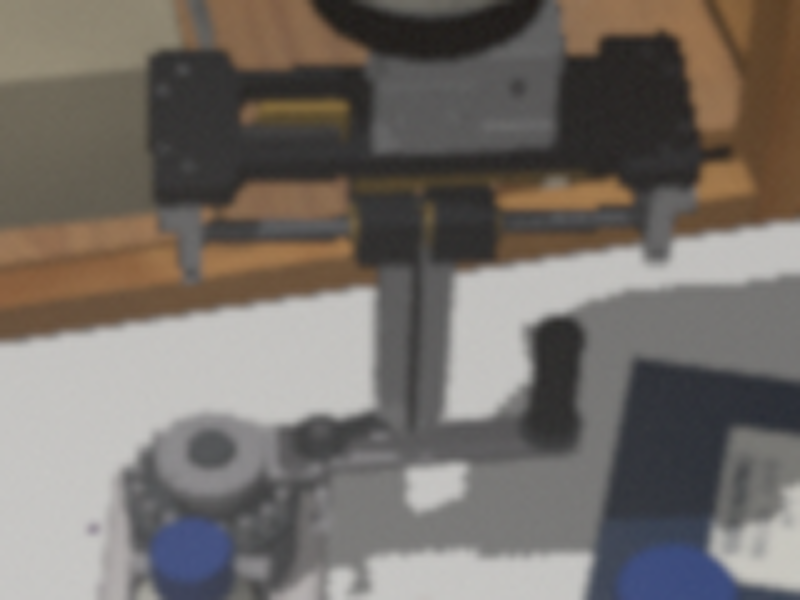

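Call:
drive_tool --fingers '[0, 0, 0, 0, 0]' --pt "-0.2 0 0" --pt "-0.2 0 0" --pt "-0.2 0 0" --pt "0 0 0" --pt "0 0 0" --yaw '[0, 0, 0, 0, 0]'

```text
time_s: 5.35
tool_pos: [534.1, 51.9, 95.4]
tcp_rot: [[-0.353, 0.936, 0.002], [0.936, 0.353, 0.001], [0.0, 0.003, -1.0]]
force: [7.7, 6.1, -4.5]
grip_width: 0.003
```

```bash
python3 go.py; python3 look.py 4
```

```text
[534.1  51.9  95.4] xdir 110.7 F [ 7.73  6.12 -4.48] q [ 0.26  0.47 -0.52  1.93  0.31  0.82 -0.06] g 0.003 5.35
```

View pics/s4.png

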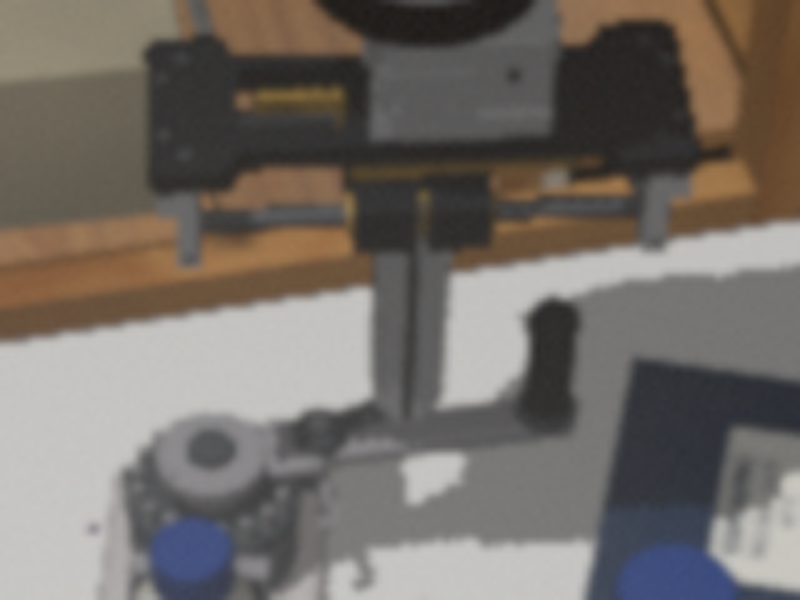

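Call:
drive_tool --fingers '[0, 0, 0, 0, 0]' --pt "0.5 0 0" --pt "0.8 0 0" --pt "1 0 0" --pt "1 0 0" --pt "0 0 0" --yaw '[0, 0, 0, 0, 0]'

```text
time_s: 5.82
tool_pos: [520.3, 84.6, 95.2]
tcp_rot: [[-0.355, 0.935, -0.001], [0.935, 0.355, 0.001], [0.001, -0.0, -1.0]]
force: [-0.5, 0.6, 0.2]
grip_width: 0.002
```

```bash
python3 go.py; python3 look.py 5
```

```text
[520.3  84.6  95.2] xdir 110.8 F [-0.51  0.57  0.17] q [ 0.21  0.46 -0.53  1.95  0.31  0.82 -0.12] g 0.002 5.8167
```

View pics/s5.png

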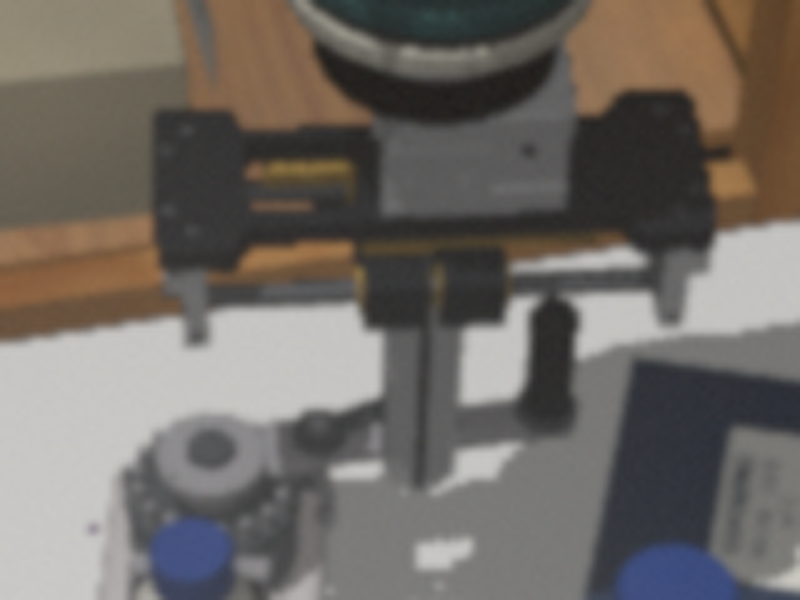

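Call:
drive_tool --fingers '[0, 38, 38, 38, 38]' --pt "0 0 -3" --pt "0 0 -3" --pt "0 0 -1" --pt "0 0 0" --pt "0 0 0" --yaw '[0, 0, 0, 0, 0]'

```text
time_s: 6.28
tool_pos: [521.5, 81.8, 165.2]
tcp_rot: [[-0.352, 0.936, 0.001], [0.936, 0.352, -0.0], [-0.001, 0.0, -1.0]]
force: [-0.4, -0.3, -0.6]
grip_width: 0.249
```

```bash
python3 go.py; python3 look.py 6
```

```text
[521.5  81.8 165.2] xdir 110.6 F [-0.39 -0.33 -0.56] q [ 0.25  0.36 -0.57  1.89  0.23  0.95 -0.06] g 0.249 6.2833
```

View pics/s6.png

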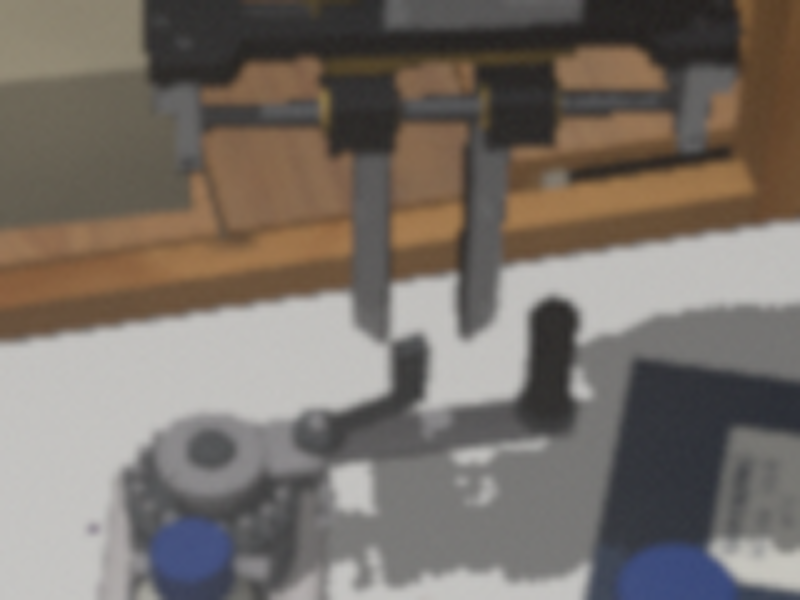

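```bash
python3 - <<'E'
from h import *
d=load('/tmp/scene6.npz')
S=lambda u,v,z:pt(d,270+u/5,60+v/5,z)
g=S(210,447,72);k=S(553,310,116);pv=S(318,425,75);pd=S(411,344,98)
print(g,k,pv,pd)
a=lambda v:np.degrees(np.arctan2(v[1],v[0]))%360
A=np.array([598.5,82.5,0])
print('handle',a(k-A),np.linalg.norm((k-A)[:2]),'lever',a(pd-pv),np.linalg.norm((pd-pv)[:2]))
h=np.radians(a(k-A)); pv2=A+40*np.array([np.cos(h),np.sin(h),0]); print(pv2,a(pd-pv2))
E
```

```text
[598.2206191   84.76071778  72.        ] [488.66515749  24.48376355 116.        ] [563.27002204  65.21801863  75.        ] [536.7303401   38.01966526  98.        ]
handle 207.8436148095204 124.21584569584142 lever 225.70224381422662 38.00138344132778
[563.13097219  63.81760529   0.        ] 224.33848425952198
```

Call:
drive_tool --fingers '[38, 38, 38, 38, 38]' --pt "0 0 0" --pt "-2 0 0" --pt "-2 0 0" --pt "0 0 0" --pt "0 0 0" --yaw '[-7, 0, 0, 0, 0]'

```text
time_s: 6.75
tool_pos: [539.5, 45.9, 163.8]
tcp_rot: [[-0.462, 0.887, -0.002], [0.887, 0.462, 0.0], [0.001, -0.002, -1.0]]
force: [-0.1, 0.2, -0.9]
grip_width: 0.382
```

```bash
python3 go.py 489 24 92
```

```text
[539.5  45.9 163.8] xdir 117.5 F [-0.08  0.21 -0.94] q [ 0.32  0.39 -0.57  1.86  0.25  0.97  0.12] g 0.382 6.75
cm [ 0.39 -5.48  7.19]
```

Call:
drive_tool --fingers '[38, 38, 38, 38, 38]' --pt "0.4 -3 0" --pt "0 -2.5 0" --pt "0 0 0" --pt "0 0 1" --pt "0 0 0" --yaw '[0, 0, 0, 0, 0]'

```text
time_s: 7.17
tool_pos: [488.7, 25.2, 153.5]
tcp_rot: [[-0.464, 0.886, -0.002], [0.886, 0.464, 0.0], [0.001, -0.001, -1.0]]
force: [-0.3, 0.9, 0.0]
grip_width: 0.378
```

```bash
python3 go.py 489 24 92;  python3 look.py 7
```

```text
[488.7  25.2 153.5] xdir 117.7 F [-0.27  0.94  0.05] q [ 0.39  0.31 -0.58  1.99  0.21  0.9   0.18] g 0.378 7.1667
cm [-0.13 -0.03  6.15]
```

View pics/s7.png

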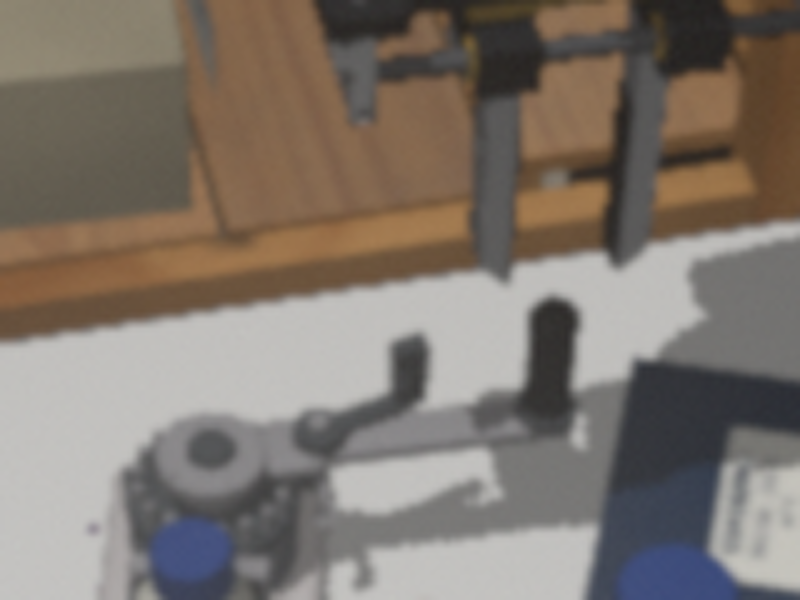

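Call:
drive_tool --fingers '[38, 38, 38, 38, 38]' --pt "0 0 2" --pt "0 0 2" --pt "0 0 2.1" --pt "0 0 0" --pt "0 0 0" --yaw '[0, 0, 0, 0, 0]'

```text
time_s: 7.63
tool_pos: [489.0, 25.6, 93.7]
tcp_rot: [[-0.465, 0.885, -0.002], [0.885, 0.465, 0.001], [0.002, -0.002, -1.0]]
force: [-0.3, 0.2, 0.9]
grip_width: 0.383
```

```bash
python3 go.py 489 24 92;  python3 look.py 8
```

```text
[489.   25.6  93.7] xdir 117.7 F [-0.29  0.17  0.86] q [ 0.35  0.4  -0.55  2.04  0.29  0.78  0.11] g 0.383 7.6333
cm [-0.14 -0.08  0.17]
```

View pics/s8.png

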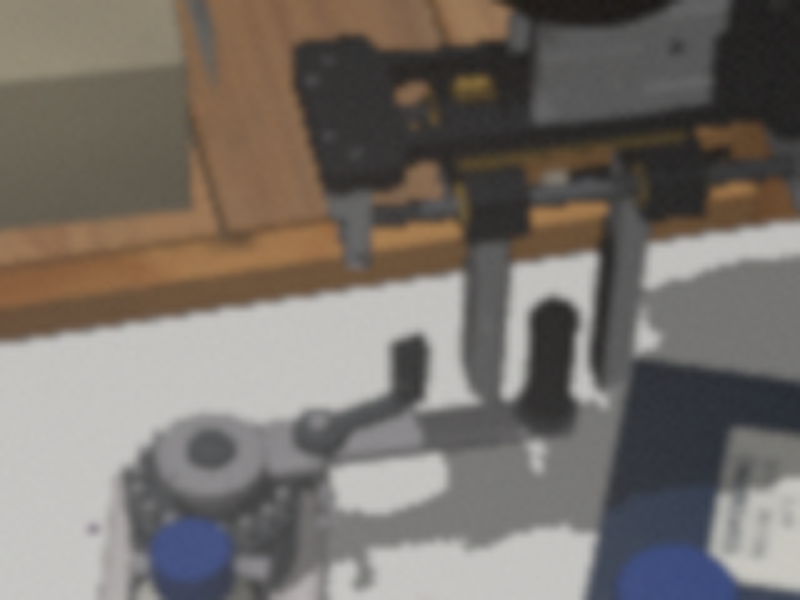

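Call:
drive_tool --fingers '[38, 0, 0, 0, 0]' --pt "-0.1 0 0.1" --pt "0 0 0" --pt "0 0 0" --pt "0 0 0" --pt "0 0 0" --yaw '[0, 0, 0, 0, 0]'

```text
time_s: 8.1
tool_pos: [488.7, 23.1, 93.5]
tcp_rot: [[-0.463, 0.886, -0.002], [0.886, 0.463, -0.002], [-0.0, -0.003, -1.0]]
force: [-11.1, -4.2, 12.2]
grip_width: 0.184
```

```bash
python3 go.py 489 24 92
```

```text
[488.7  23.1  93.5] xdir 117.6 F [-11.08  -4.24  12.19] q [ 0.35  0.4  -0.54  2.04  0.29  0.78  0.11] g 0.184 8.1
cm [0.07 0.07 0.15]
```

Call:
drive_tool --fingers '[0, 0, 0, 0, 0]' --pt "0 -0.1 -0.1" --pt "0 0 0" --pt "0 0 0" --pt "0 0 0" --pt "0 0 0" --yaw '[0, 0, 0, 0, 0]'

```text
time_s: 8.52
tool_pos: [488.5, 23.2, 94.0]
tcp_rot: [[-0.464, 0.886, -0.001], [0.886, 0.464, -0.0], [0.0, -0.001, -1.0]]
force: [0.8, -1.5, -13.4]
grip_width: 0.185
```

```bash
python3 go.py 489 24 92
```

```text
[488.5  23.2  94. ] xdir 117.6 F [  0.78  -1.46 -13.35] q [ 0.35  0.4  -0.55  2.04  0.29  0.78  0.11] g 0.185 8.5167
cm [0.04 0.08 0.2 ]
```

Call:
drive_tool --fingers '[0, 0, 0, 0, 0]' --pt "0.5 0.01 0.05" --pt "1.09 0.05 0" --pt "1.09 0.05 0" --pt "0 0 0" --pt "0 0 0" --yaw '[2.3, 5, 5, 0, 0]'

```text
time_s: 8.93
tool_pos: [478.3, 49.0, 93.8]
tcp_rot: [[-0.265, 0.964, -0.001], [0.964, 0.265, -0.0], [0.0, -0.001, -1.0]]
force: [-6.1, 0.5, -1.6]
grip_width: 0.184
```

```bash
cat > arc.py <<'E'
import numpy as np,sys
from station import robot
A=np.array([598.7,82.5]); 
s=robot.observe(); R=np.array(s["tcp_rot"]); p=np.array(s["tool_pos"]); F=np.array(s["force"])
r=p[:2]-A; a=np.arctan2(r[1],r[0])%(2*np.pi)
u=r/np.hypot(*r); t=np.array([-u[1],u[0]])
print('t',s["time_s"],'pos',p.round(1),'r',np.hypot(*r).round(1),'handle',round(a-np.radians(194.5),3),'deg',np.degrees(a).round(1),'tooly',(np.degrees(np.arctan2(R[1,1],R[0,1]))+180).round(1),
 'Ftan(res.)',-(F[:2]@t).round(2),'Frad',(F[:2]@u).round(2),'Fz',F[2].round(2),'g',round(float(s["grip_width"]),3))
E
python3 arc.py
```

```text
t 8.9333 pos [478.3  49.   93.8] r 125.0 handle 0.018 deg 195.5 tooly 195.4 Ftan(res.) 2.12 Frad 5.71 Fz -1.63 g 0.184
```

Call:
drive_tool --fingers '[0, 0, 0, 0, 0]' --pt "1.09 0 0" --pt "1.09 0.05 0" --pt "1.09 0.05 0" --pt "1.09 0.05 0" --pt "1.09 0.05 0" --yaw '[5, 5, 5, 5, 5]'

```text
time_s: 9.35
tool_pos: [475.4, 102.8, 93.8]
tcp_rot: [[0.172, 0.985, -0.001], [0.985, -0.172, -0.0], [-0.001, -0.001, -1.0]]
force: [-2.3, -1.4, -3.5]
grip_width: 0.18
```

```bash
python3 arc.py
```

```text
t 9.35 pos [475.4 102.8  93.8] r 125.0 handle -0.416 deg 170.6 tooly 170.1 Ftan(res.) -1.77 Frad 2.05 Fz -3.53 g 0.18
```

Call:
drive_tool --fingers '[0, 0, 0, 0, 0]' --pt "1.09 0.04 0.01" --pt "0.55 0.01 0" --pt "0 0 0" --pt "0 0 0" --pt "0 0 0" --yaw '[5, 2.5, 0, 0, 0]'

```text
time_s: 9.77
tool_pos: [479.2, 118.7, 93.7]
tcp_rot: [[0.292, 0.956, -0.001], [0.956, -0.292, 0.0], [0.0, -0.001, -1.0]]
force: [-7.1, 3.5, 0.1]
grip_width: 0.184
```

```bash
python3 arc.py; python3 - <<'E'
from h import *
from station import optics
for n in('top','scene'):
    d=optics.get_image(n); np.savez(f'/tmp/{n}9.npz',**d)
    if n=='scene': crop(d,250,80,410,200,5,'pics/s9.png')
    else: crop(d,310,160,470,280,5,'pics/t9.png')
E
```

```text
t 9.7667 pos [479.2 118.7  93.7] r 124.9 handle -0.547 deg 163.1 tooly 163.0 Ftan(res.) 1.26 Frad 7.81 Fz 0.05 g 0.184
```

View pics/s9.png

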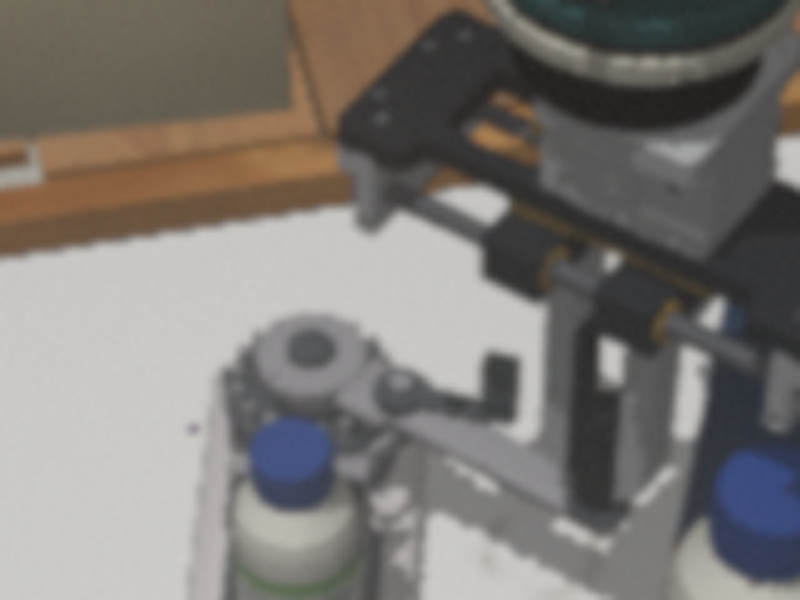

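View pics/t9.png

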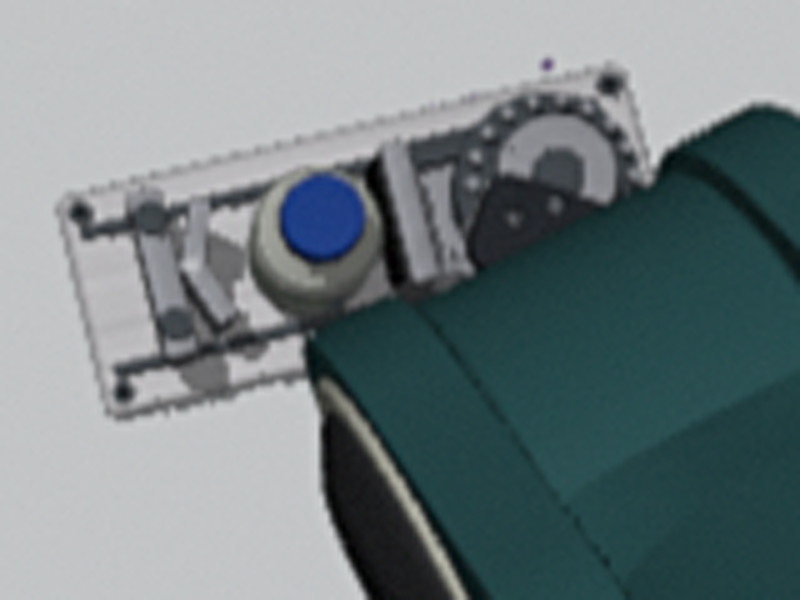

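Call:
drive_tool --fingers '[0, 0, 0, 0, 0]' --pt "-0.87 -0.03 0" --pt "-0.87 0.03 0" --pt "-0.87 0.03 0" --pt "-0.87 0.03 0" --pt "-0.87 0.03 0" --yaw '[-4, -4, -4, -4, -4]'

```text
time_s: 10.28
tool_pos: [473.9, 75.4, 93.8]
tcp_rot: [[-0.056, 0.998, 0.001], [0.998, 0.056, 0.001], [0.001, 0.001, -1.0]]
force: [1.9, 3.9, -7.6]
grip_width: 0.183
```

```bash
python3 arc.py
```

```text
t 10.2833 pos [473.9  75.4  93.8] r 125.0 handle -0.196 deg 183.3 tooly 183.2 Ftan(res.) 3.78 Frad -2.09 Fz -7.62 g 0.183
```

Call:
drive_tool --fingers '[0, 0, 0, 0, 0]' --pt "-0.26 0.01 -0.02" --pt "-0.26 0 0" --pt "-0.26 0 0" --pt "-0.26 0 0" --pt "-0.26 0 0" --yaw '[-1.2, -1.2, -1.2, -1.2, -1.2]'

```text
time_s: 10.7
tool_pos: [475.2, 62.7, 93.8]
tcp_rot: [[-0.156, 0.988, 0.0], [0.988, 0.156, 0.0], [0.0, 0.0, -1.0]]
force: [0.6, 4.7, -7.9]
grip_width: 0.184
```

```bash
python3 arc.py; python3 - <<'E'
from h import *
from station import optics
d=optics.get_image('top'); np.savez(f'/tmp/top10.npz',**d)
crop(d,310,160,430,250,6,'pics/t10.png')
E
```

```text
t 10.7 pos [475.2  62.7  93.8] r 125.1 handle -0.094 deg 189.1 tooly 189.0 Ftan(res.) 4.58 Frad -1.37 Fz -7.93 g 0.184
```

View pics/t10.png

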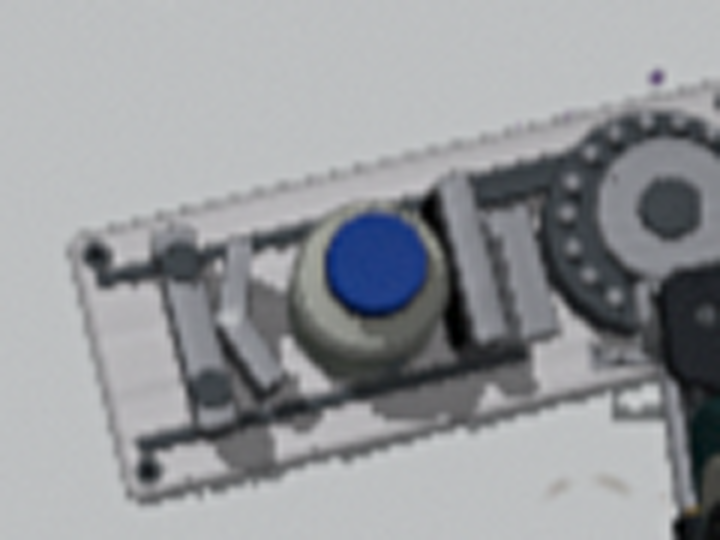

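```bash
python3 - <<'E'
from h import *
d=load('/tmp/top10.npz')
T=lambda u,v,z:pt(d,310+u/6,160+v/6,z)[:2]
y=np.radians(14.45);Y=np.array([-np.sin(y),np.cos(y)]);X=np.array([np.cos(y),np.sin(y)]);A=np.array([598.7,82.5])
H=lambda p:np.round([(p-A)@X,(p-A)@Y],1)
for n,u,v,z in [('cap',377,264,110),('jaw front top',425,195,64),('jaw front bot',462,348,64),('jaw steel',443,185,64),
 ('wing up R',252,240,58),('vertex R',245,312,58),('wing low R',290,378,58),('wing up L',232,240,58),('vertexL',220,318,58),('wing low L',270,392,58),('post',182,262,58),('post2',211,388,58)]:
    print(n,H(T(u,v,z)))
d=load('/tmp/top0.npz'); T=lambda u,v,z:pt(d,310+u/5,160+v/5,z)[:2]
print('cap0',H(T(321,213,110)),'jaw steel',H(T(388,147,64)))
E
```

```text
cap [-0.9 88.8]
jaw front top [21.4 65.8]
jaw front bot [-24.3  66.1]
jaw steel [23. 60.]
wing up R [ 21.3 116.9]
vertex R [  1.3 123.8]
wing low R [-20.5 115.7]
wing up L [ 22.6 122.5]
vertexL [  1.3 131.3]
wing low L [-23.1 122.3]
post [ 19.8 138.1]
post2 [-18.  138.6]
cap0 [ 0.9 86.1] jaw steel [23.9 53.1]
```

Call:
drive_tool --fingers '[0, 0, 0, 0, 0]' --pt "-0.33 0.01 -0.03" --pt "-0.33 0 0" --pt "-0.33 0 0" --pt "-0.33 0 0" --pt "-0.33 0 0" --yaw '[-1.5, -1.5, -1.5, -1.5, -1.5]'

```text
time_s: 11.17
tool_pos: [478.8, 46.6, 94.0]
tcp_rot: [[-0.283, 0.959, 0.0], [0.959, 0.283, 0.001], [0.0, 0.001, -1.0]]
force: [4.6, 5.4, -14.7]
grip_width: 0.184
```

```bash
python3 arc.py
```

```text
t 11.1667 pos [478.8  46.6  94. ] r 125.1 handle 0.038 deg 196.7 tooly 196.4 Ftan(res.) 3.86 Frad -5.99 Fz -14.67 g 0.184
```

Call:
drive_tool --fingers '[0, 0, 0, 0, 0]' --pt "-0.33 0.01 0" --pt "-0.33 0 0" --pt "-0.33 0 0" --pt "-0.33 0 0" --pt "-0.33 0 0" --yaw '[-1.5, -1.5, -1.5, -1.5, -1.5]'

```text
time_s: 11.58
tool_pos: [484.5, 31.3, 94.0]
tcp_rot: [[-0.406, 0.914, 0.001], [0.914, 0.406, 0.001], [0.0, 0.001, -1.0]]
force: [4.2, 6.4, -15.8]
grip_width: 0.185
```

```bash
python3 arc.py
```

```text
t 11.5833 pos [484.5  31.3  94. ] r 125.2 handle 0.169 deg 204.2 tooly 203.9 Ftan(res.) 4.16 Frad -6.48 Fz -15.81 g 0.185
```

Call:
drive_tool --fingers '[0, 0, 0, 0, 0]' --pt "-0.22 0.05 0.06" --pt "-0.22 0 0" --pt "-0.22 0 0" --pt "-0.22 0 0" --pt "-0.22 0 0" --yaw '[-1, -1, -1, -1, -1]'

```text
time_s: 12.0
tool_pos: [489.6, 21.2, 93.7]
tcp_rot: [[-0.484, 0.875, 0.0], [0.875, 0.484, 0.0], [-0.0, 0.0, -1.0]]
force: [-1.8, 5.0, 2.0]
grip_width: 0.186
```

```bash
python3 arc.py; python3 - <<'E'
from h import *
from station import optics
d=optics.get_image('top'); np.savez(f'/tmp/top11.npz',**d)
crop(d,310,160,430,250,6,'pics/t11.png')
cv2.imwrite('pics/t11f.png',d["image"][:,:,::-1])
E
```

```text
t 12.0 pos [489.6  21.2  93.7] r 125.1 handle 0.259 deg 209.4 tooly 208.9 Ftan(res.) 5.23 Frad -0.82 Fz 1.96 g 0.186
```

View pics/t11.png

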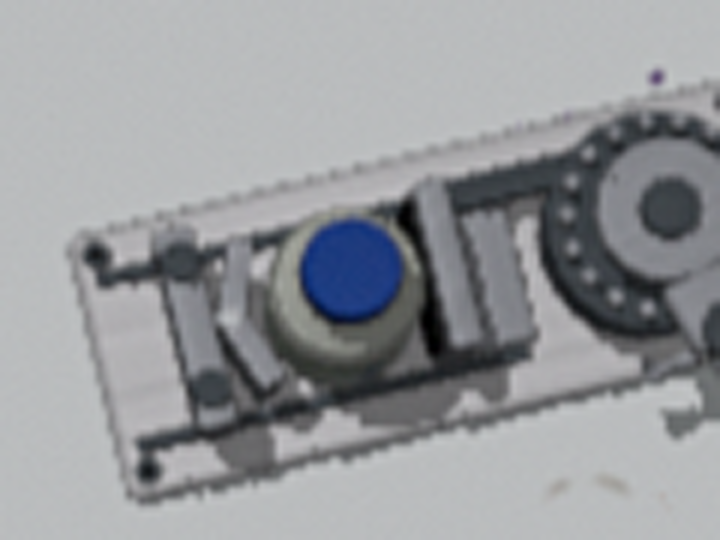

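Call:
drive_tool --fingers '[0, 0, 0, 0, 0]' --pt "-0.15 0.01 0" --pt "-0.15 0 0" --pt "-0.15 0 0" --pt "-0.15 0 0" --pt "-0.15 0 0" --yaw '[-0.7, -0.7, -0.7, -0.7, -0.7]'

```text
time_s: 12.47
tool_pos: [493.5, 14.7, 93.6]
tcp_rot: [[-0.536, 0.844, 0.0], [0.844, 0.536, 0.0], [-0.0, 0.0, -1.0]]
force: [-0.7, 4.5, 5.4]
grip_width: 0.182
```

```bash
python3 arc.py
```

```text
t 12.4667 pos [493.5  14.7  93.6] r 125.2 handle 0.319 deg 212.8 tooly 212.4 Ftan(res.) 4.17 Frad -1.85 Fz 5.4 g 0.182
```

Now smaller steps (0.45°/row, ~0.16 mm of jaw).

Call:
drive_tool --fingers '[0, 0, 0, 0, 0]' --pt "-0.1 0.01 -0.01" --pt "-0.1 0 0" --pt "-0.1 0 0" --pt "-0.1 0 0" --pt "-0.1 0 0" --yaw '[-0.45, -0.45, -0.45, -0.45, -0.45]'

```text
time_s: 12.88
tool_pos: [496.2, 10.7, 93.6]
tcp_rot: [[-0.568, 0.823, 0.0], [0.823, 0.568, 0.0], [0.0, 0.0, -1.0]]
force: [-1.1, 3.5, 4.7]
grip_width: 0.185
```

```bash
python3 arc.py
```

```text
t 12.8833 pos [496.2  10.7  93.6] r 125.2 handle 0.358 deg 215.0 tooly 214.6 Ftan(res.) 3.49 Frad -1.05 Fz 4.71 g 0.185
```

Call:
drive_tool --fingers '[0, 0, 0, 0, 0]' --pt "-0.1 0.01 0" --pt "-0.1 0 0" --pt "-0.1 0 0" --pt "-0.1 0 0" --pt "-0.1 0 0" --yaw '[-0.45, -0.45, -0.45, -0.45, -0.45]'

```text
time_s: 13.3
tool_pos: [499.1, 6.6, 93.6]
tcp_rot: [[-0.6, 0.8, -0.0], [0.8, 0.6, 0.0], [0.0, -0.0, -1.0]]
force: [-1.8, 4.5, 4.6]
grip_width: 0.182
```

```bash
python3 arc.py
```

```text
t 13.3 pos [499.1   6.6  93.6] r 125.2 handle 0.398 deg 217.3 tooly 216.9 Ftan(res.) 4.67 Frad -1.31 Fz 4.58 g 0.182
```

Call:
drive_tool --fingers '[0, 0, 0, 0, 0]' --pt "-0.1 0.02 -0.01" --pt "-0.1 0 0" --pt "-0.1 0 0" --pt "-0.1 0 0" --pt "-0.1 0 0" --yaw '[-0.45, -0.45, -0.45, -0.45, -0.45]'

```text
time_s: 13.72
tool_pos: [502.3, 2.7, 93.7]
tcp_rot: [[-0.631, 0.776, -0.0], [0.776, 0.631, 0.0], [0.0, -0.0, -1.0]]
force: [-1.8, 3.6, 3.7]
grip_width: 0.183
```

```bash
python3 arc.py; python3 - <<'E'
from h import *
from station import optics
d=optics.get_image('top'); np.savez(f'/tmp/top12.npz',**d)
crop(d,310,160,430,250,6,'pics/t12.png')
d=optics.get_image('scene'); np.savez(f'/tmp/scene12.npz',**d)
cv2.imwrite('pics/s12f.png',d["image"][:,:,::-1])
E
```

```text
t 13.7167 pos [502.3   2.7  93.7] r 125.2 handle 0.438 deg 219.6 tooly 219.1 Ftan(res.) 3.93 Frad -0.85 Fz 3.73 g 0.183
```

View pics/t12.png

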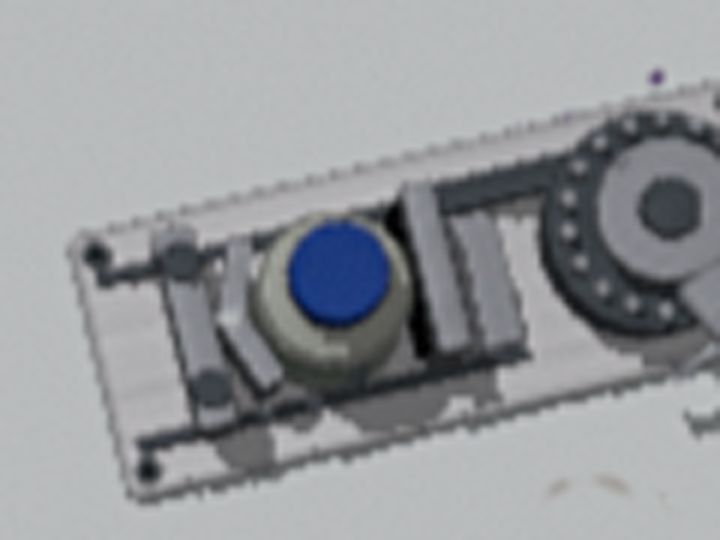

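View pics/s12f.png

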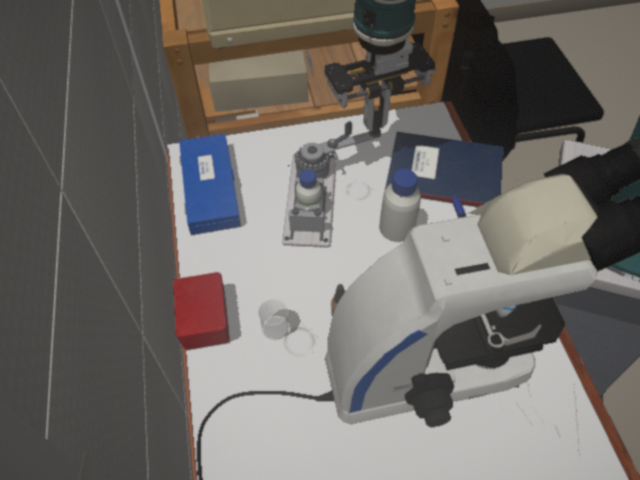

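Call:
drive_tool --fingers '[0, 0, 0, 0, 0]' --pt "-0.1 0.01 -0.01" --pt "-0.1 0 0" --pt "-0.1 0 0" --pt "-0.1 0 0" --pt "-0.1 0 0" --yaw '[-0.45, -0.45, -0.45, -0.45, -0.45]'

```text
time_s: 14.23
tool_pos: [505.5, -1.1, 93.7]
tcp_rot: [[-0.661, 0.75, -0.0], [0.75, 0.661, 0.0], [0.0, -0.0, -1.0]]
force: [-2.3, 2.7, 1.5]
grip_width: 0.189
```

```bash
python3 arc.py
```

```text
t 14.2333 pos [505.5  -1.1  93.7] r 125.2 handle 0.478 deg 221.9 tooly 221.4 Ftan(res.) 3.56 Frad -0.06 Fz 1.46 g 0.189
```

Call:
drive_tool --fingers '[0, 0, 0, 0, 0]' --pt "-0.1 0.01 0" --pt "-0.1 0 0" --pt "-0.1 0 0" --pt "-0.1 0 0" --pt "-0.1 0 0" --yaw '[-0.45, -0.45, -0.45, -0.45, -0.45]'

```text
time_s: 14.65
tool_pos: [508.9, -4.7, 93.7]
tcp_rot: [[-0.69, 0.724, -0.0], [0.724, 0.69, 0.0], [0.0, -0.0, -1.0]]
force: [-4.1, 2.0, 1.4]
grip_width: 0.184
```

```bash
python3 arc.py
```

```text
t 14.65 pos [508.9  -4.7  93.7] r 125.1 handle 0.518 deg 224.2 tooly 223.6 Ftan(res.) 4.31 Frad 1.51 Fz 1.42 g 0.184
```

Call:
drive_tool --fingers '[0, 0, 0, 0, 0]' --pt "-0.08 0.01 0" --pt "-0.08 0 0" --pt "-0.08 0 0" --pt "-0.08 0 0" --pt "-0.08 0 0" --yaw '[-0.38, -0.38, -0.38, -0.38, -0.38]'

```text
time_s: 15.07
tool_pos: [511.6, -7.4, 93.7]
tcp_rot: [[-0.714, 0.701, -0.001], [0.701, 0.714, 0.0], [0.001, -0.001, -1.0]]
force: [-5.4, 3.1, 3.0]
grip_width: 0.184
```

```bash
python3 arc.py; python3 - <<'E'
from h import *
from station import optics
d=optics.get_image('top'); np.savez(f'/tmp/top13.npz',**d)
crop(d,310,160,430,250,6,'pics/t13.png')
E
```

```text
t 15.0667 pos [511.6  -7.4  93.7] r 125.2 handle 0.548 deg 225.9 tooly 225.5 Ftan(res.) 6.02 Frad 1.49 Fz 2.97 g 0.184
```

View pics/t13.png

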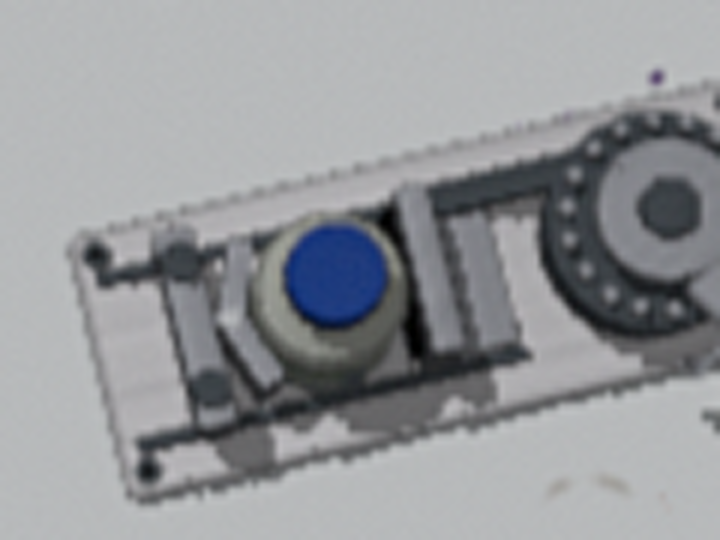

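Call:
drive_tool --fingers '[0, 0, 0, 0, 0]' --pt "-0.03 0 0" --pt "-0.03 0 0" --pt "-0.03 0 0" --pt "-0.03 0 0" --pt "-0.03 0 0" --yaw '[-0.14, -0.14, -0.14, -0.14, -0.14]'

```text
time_s: 15.53
tool_pos: [512.6, -8.3, 93.7]
tcp_rot: [[-0.722, 0.692, -0.001], [0.692, 0.722, 0.0], [0.001, -0.001, -1.0]]
force: [-6.2, 3.8, 3.7]
grip_width: 0.179
```

```bash
python3 arc.py
```

```text
t 15.5333 pos [512.6  -8.3  93.7] r 125.2 handle 0.559 deg 226.5 tooly 226.2 Ftan(res.) 7.11 Frad 1.51 Fz 3.69 g 0.179
```

Call:
drive_tool --fingers '[0, 0, 0, 0, 0]' --pt "-0.03 0 0" --pt "-0.03 0 0" --pt "-0.03 0 0" --pt "-0.03 0 0" --pt "-0.03 0 0" --yaw '[-0.14, -0.14, -0.14, -0.14, -0.14]'

```text
time_s: 15.95
tool_pos: [513.6, -9.3, 93.7]
tcp_rot: [[-0.73, 0.683, -0.001], [0.683, 0.73, 0.0], [0.001, -0.001, -1.0]]
force: [-8.0, 3.9, 4.3]
grip_width: 0.185
```

```bash
python3 arc.py
```

```text
t 15.95 pos [513.6  -9.3  93.7] r 125.2 handle 0.57 deg 227.2 tooly 226.9 Ftan(res.) 8.5 Frad 2.54 Fz 4.31 g 0.185
```

Call:
drive_tool --fingers '[0, 0, 40, 40, 40]' --pt "0.03 0 0" --pt "0.02 0 0" --pt "0 0 0" --pt "0 0 0" --pt "0 0 0" --yaw '[0, 0, 0, 0, 0]'

```text
time_s: 16.37
tool_pos: [514.2, -9.4, 94.0]
tcp_rot: [[-0.73, 0.683, 0.001], [0.683, 0.73, -0.0], [-0.001, 0.001, -1.0]]
force: [0.1, -1.0, -0.5]
grip_width: 0.363
```

```bash
python3 arc.py
```

```text
t 16.3667 pos [514.2  -9.4  94. ] r 124.9 handle 0.574 deg 227.4 tooly 226.9 Ftan(res.) -0.74 Frad 0.64 Fz -0.45 g 0.363
```

Call:
drive_tool --fingers '[38, 38, 38, 38, 38]' --pt "0 0 -1" --pt "0 0 -3" --pt "0 0 -3" --pt "0 0 -4" --pt "0 0 -4" --yaw '[0, 0, 0, 0, 0]'

```text
time_s: 16.78
tool_pos: [513.2, -8.9, 246.1]
tcp_rot: [[-0.731, 0.683, -0.0], [0.683, 0.731, 0.0], [0.001, 0.0, -1.0]]
force: [-0.5, -0.6, -0.6]
grip_width: 0.379
```

Call:
drive_tool --fingers '[38, 38, 38, 38, 38]' --pt "0 -3 0" --pt "0 -3 0" --pt "0 -3 0" --pt "0 -2 0" --pt "0 0 0" --yaw '[0, 0, 0, 0, 0]'

```text
time_s: 17.2
tool_pos: [436.4, -92.3, 244.6]
tcp_rot: [[-0.727, 0.686, 0.0], [0.686, 0.727, -0.002], [-0.001, -0.001, -1.0]]
force: [1.5, -0.9, 0.3]
grip_width: 0.381
```

```bash
python3 go.py; python3 - <<'E'
from h import *
from station import optics
d=optics.get_image('top'); np.savez(f'/tmp/top14.npz',**d)
crop(d,310,160,470,280,5,'pics/t14.png')
d=optics.get_image('scene'); np.savez(f'/tmp/scene14.npz',**d)
crop(d,270,110,410,250,4,'pics/s14.png')
E
```

```text
[436.4 -92.3 244.6] xdir 136.7 F [ 1.55 -0.89  0.28] q [ 0.74  0.1  -0.64  1.99  0.07  1.08  0.89] g 0.381 17.2
```

View pics/t14.png

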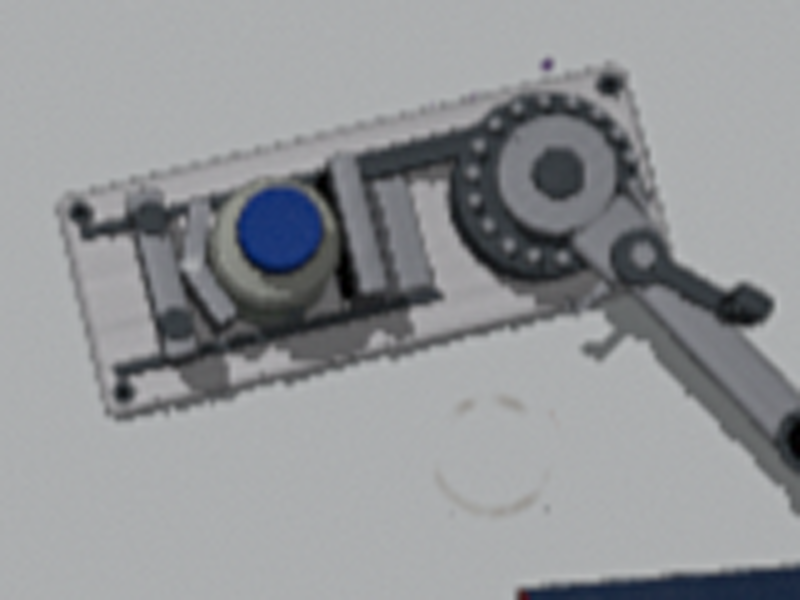

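View pics/s14.png

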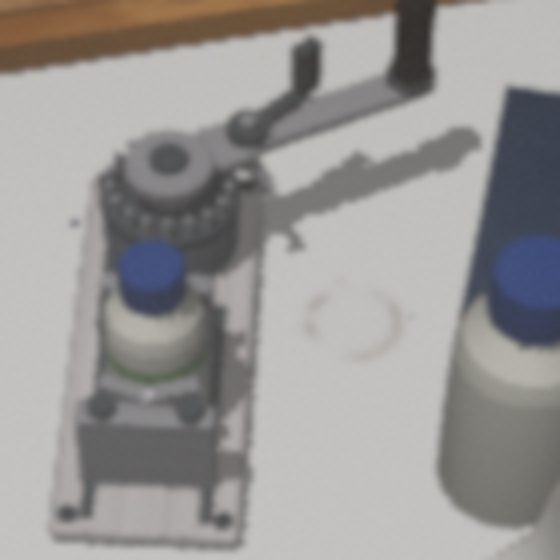

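```bash
python3 - <<'E'
from h import *
d=load('/tmp/top14.npz')
T=lambda u,v,z:pt(d,310+u/5,160+v/5,z)[:2]
a=lambda v:np.degrees(np.arctan2(v[1],v[0]))%360
h=227.3; A=np.array([598.7,82.5]); pv=A+40*np.array([np.cos(np.radians(h)),np.sin(np.radians(h))])
for p in[(752,303,98),(748,302,98)]: print(pv,T(641,256,75),T(*p),a(T(*p)-pv)-h, a(T(*p)-T(641,256,75))-h,np.linalg.norm(T(*p)-pv))
y=np.radians(14.45);Y=np.array([-np.sin(y),np.cos(y)]);X=np.array([np.cos(y),np.sin(y)])
for n,p in [('cap',T(280,231,110)),('jawsteel',T(333,160,64))]: print(n,(p-A)@X,(p-A)@Y)
E
```

```text
[571.57361321  53.10341619] [570.25772538  54.96124624] [551.94512862  23.04121097] 9.558316708328476 12.857008743457698 35.90283540084242
[571.57361321  53.10341619] [570.25772538  54.96124624] [552.25750678  24.35089137] 8.80657419041421 12.242622062213826 34.63841293990707
cap -1.7510612553313447 100.54028828809916
jawsteel 23.93057229840903 72.64764109707447
```

```bash
python3 - <<'E'
from h import *
t=load('/tmp/top14.npz');s=load('/tmp/scene14.npz')
crop(t,415,185,485,250,11,'pics/t14z.png'); crop(s,310,90,390,150,10,'pics/s14z.png')
z=t["range_z"]
for n,d,(u0,u1,v0,v1) in [('top',t,(440,480,205,260)),('scene',s,(320,390,100,150))]:
    v,u=np.mgrid[v0:v1,u0:u1]
    P=np.array([pt(d,a,b) for a,b in zip(u.ravel(),v.ravel())])
    dist=np.hypot(P[:,0]-598.7,P[:,1]-82.5)
    for lo,hi,nm in [(60,90,'paddle'),(110,140,'knob')]:
        m=(P[:,2]>(94 if nm=='paddle' else 110))&(P[:,2]<122)&(dist>lo)&(dist<hi)
        if m.any():
            c=P[m].mean(0); print(n,nm,m.sum(),c.round(1),P[m].min(0).round(1),P[m].max(0).round(1),np.degrees(np.arctan2(c[1]-82.5,c[0]-598.7))%360)
E
```

```text
top paddle 43 [553.5  23.2  98.5] [547.7  16.7  95.6] [559.8  29.7 102.6] 232.71006383434013
top knob 65 [509.8   1.3 114.9] [501.3  -3.5 110.2] [519.2   6.7 118.9] 222.39190845936756
scene paddle 32 [552.7  25.4  98.3] [547.5  18.1  94. ] [559.5  30.6 102.3] 231.16596868017888
scene knob 78 [ 5.088e+02 -1.000e-01  1.149e+02] [500.  -11.4 110.2] [518.9   8.5 119. ] 222.59699096193873
```

View pics/t14z.png

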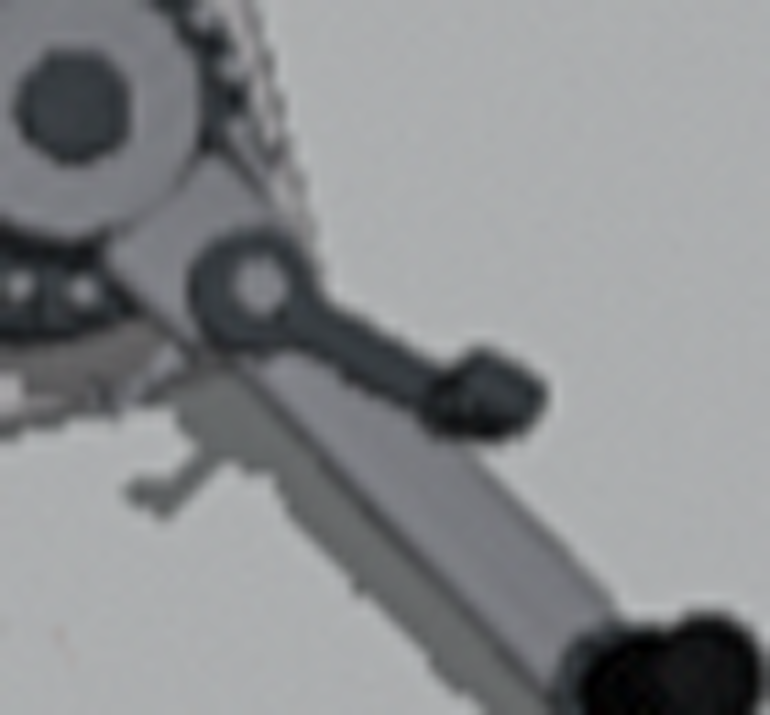

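View pics/s14z.png

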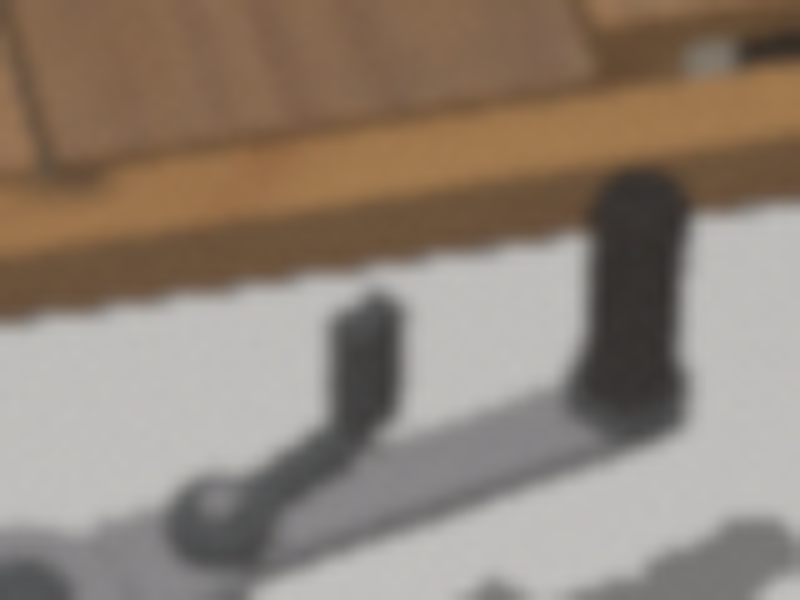

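```bash
python3 - <<'E'
from h import *
t=load('/tmp/top14.npz');s=load('/tmp/scene14.npz')
a=lambda v:np.degrees(np.arctan2(v[1],v[0]))%360
A=np.array([598.7,82.5])
for n,p in [('knob scene',pt(s,310+64,90+18.5,116)),('knob top',pt(t,415+705/11,185+672/11,116)),('knob base top',pt(t,415+612/11,185+685/11,70))]:
    print(n,p.round(1),a(p[:2]-A),np.hypot(*(p[:2]-A)))
for n,p in [('pad top',pt(t,415+500/11,185+395/11,98)),('pad base',pt(t,415+465/11,185+400/11,72)),('pad scene',pt(s,310+37,90+31,98))]:
    print(n,p.round(1))
    for h in (224,225.5,227):
        pv=A+40*np.array([np.cos(np.radians(h)),np.sin(np.radians(h))]); print(h,a(p[:2]-pv)-h,np.hypot(*(p[:2]-pv)))
E
```

```text
knob scene [509.   -5.9 116. ] 224.595434782586 125.96204263289471
knob top [509.   -2.4 116. ] 223.41007888083783 123.52706247774984
knob base top [510.1  -0.8  70. ] 223.21327422945328 121.58471986177483
pad top [551.4  23.   98. ]
224 15.789051465866123 36.75220997049767
225.5 12.70112172552956 36.49450850184632
227 9.583536745062673 36.29212646042847
pad base [553.7  22.1  72. ]
224 19.571203726954764 36.38865425944986
225.5 16.496319459218512 36.06444425460966
227 13.382819819219804 35.79445753529092
pad scene [551.5  21.4  98. ]
224 16.973399200167137 38.04378488505205
225.5 13.947739560074126 37.76461127215021
227 10.891485966860898 37.539376536253386
```

```bash
python3 - <<'E'
from h import *
t=load('/tmp/top0.npz')
crop(t,405,190,475,255,11,'pics/t0z.png')
E
```

```text
(no output)
```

View pics/t0z.png

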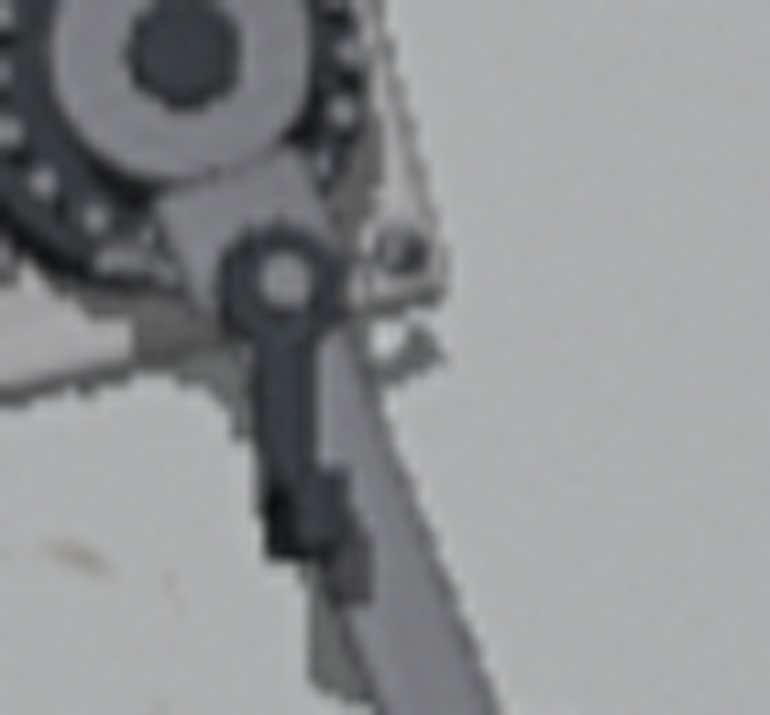

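Call:
drive_tool --fingers '[0, 0, 0, 0, 0]' --pt "0 3.2 0" --pt "0 3.2 0" --pt "0 3.2 0" --pt "0 3 0" --pt "0 0 0" --yaw '[0, 0, 0, 0, 0]'

```text
time_s: 17.72
tool_pos: [527.5, 8.4, 244.1]
tcp_rot: [[-0.734, 0.679, 0.001], [0.679, 0.734, 0.003], [0.001, 0.003, -1.0]]
force: [0.5, 0.9, -0.1]
grip_width: 0.057
```

```bash
python3 go.py 535.5 37.3 95
```

```text
[527.5   8.4 244.1] xdir 137.2 F [ 0.49  0.93 -0.07] q [ 0.52  0.28 -0.7   1.81  0.2   1.12  0.57] g 0.057 17.7167
cm [ 1.35  2.62 14.92]
```

Call:
drive_tool --fingers '[0, 0, 0, 0, 0]' --pt "1.35 2.6 0" --pt "0 0 3" --pt "0 0 3" --pt "0 0 3" --pt "0 0 0" --yaw '[0, 0, 0, 0, 0]'

```text
time_s: 18.13
tool_pos: [530.3, 31.5, 149.5]
tcp_rot: [[-0.731, 0.682, -0.006], [0.682, 0.731, 0.001], [0.005, -0.004, -1.0]]
force: [-0.7, -0.0, 0.3]
grip_width: 0.004
```

```bash
python3 go.py 535.5 37.3 95; python3 - <<'E'
from h import *
from station import optics
d=optics.get_image('scene'); np.savez(f'/tmp/scene15.npz',**d)
crop(d,300,50,420,150,6,'pics/s15.png')
E
```

```text
[530.3  31.5 149.5] xdir 137.0 F [-0.69 -0.05  0.32] q [ 0.43  0.41 -0.67  1.89  0.31  0.95  0.44] g 0.004 18.1333
cm [-0.01  0.79  5.44]
```

View pics/s15.png

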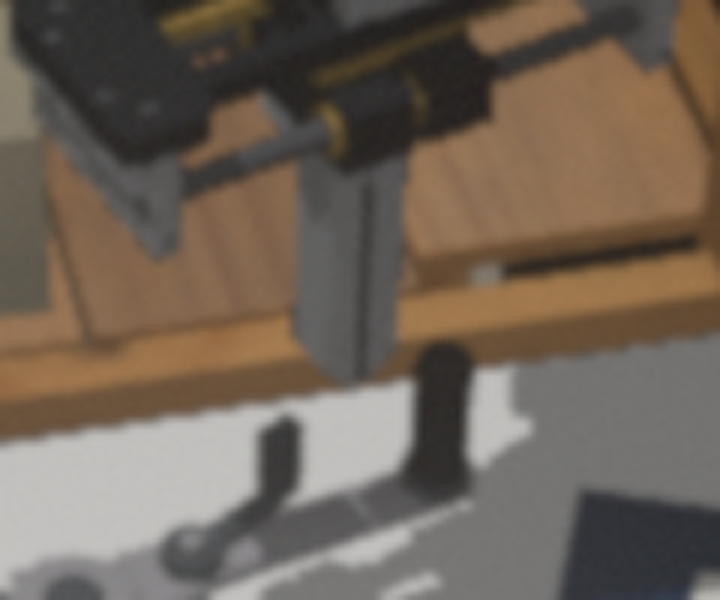

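Call:
drive_tool --fingers '[0, 0, 0, 0, 0]' --pt "0 0.8 0" --pt "0 0 1.8" --pt "0 0 1.8" --pt "0 0 1.8" --pt "0 0 0" --yaw '[0, 0, 0, 0, 0]'

```text
time_s: 18.6
tool_pos: [538.2, 37.0, 99.3]
tcp_rot: [[-0.73, 0.683, -0.001], [0.683, 0.73, 0.0], [0.001, -0.0, -1.0]]
force: [-0.6, 0.3, -0.9]
grip_width: 0.002
```

```bash
python3 go.py 551.5 22.2 95; python3 - <<'E'
from h import *
from station import optics
d=optics.get_image('scene'); np.savez(f'/tmp/scene16.npz',**d)
crop(d,300,50,420,150,6,'pics/s16.png')
E
```

```text
[538.2  37.   99.3] xdir 136.9 F [-0.64  0.26 -0.91] q [ 0.38  0.49 -0.63  1.91  0.38  0.86  0.37] g 0.002 18.6
cm [-1.98 -0.18  0.43]
```

View pics/s16.png

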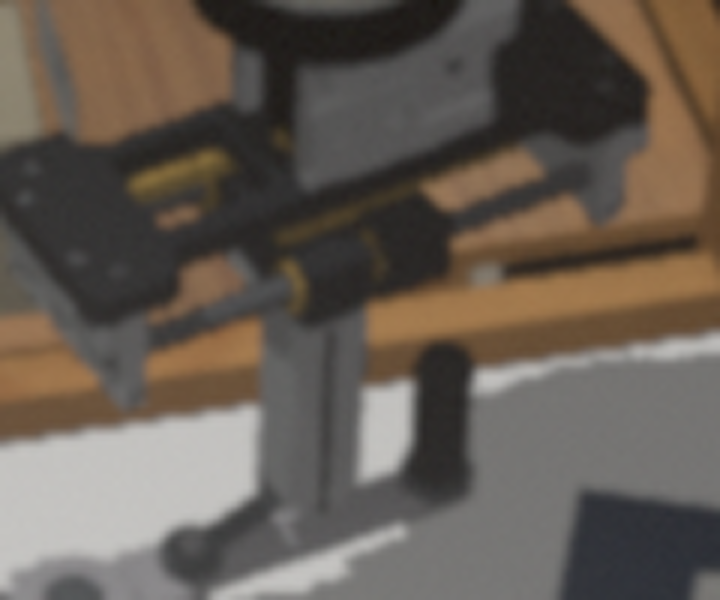

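Call:
drive_tool --fingers '[0, 0, 0, 0, 0]' --pt "-0.1 -0.2 0.2" --pt "-0.1 0 0" --pt "-0.1 0 0" --pt "-0.1 0 0" --pt "-0.1 0 0" --yaw '[0, 0, 0, 0, 0]'

```text
time_s: 19.07
tool_pos: [540.6, 31.8, 98.4]
tcp_rot: [[-0.73, 0.683, 0.001], [0.683, 0.73, 0.0], [-0.0, 0.001, -1.0]]
force: [-1.6, 1.6, 2.5]
grip_width: 0.003
```

```bash
cat > tf.py <<'E'
import numpy as np
from station import robot
s=robot.observe(); R=np.array(s["tcp_rot"]); print(np.round(s["tool_pos"],1),'Ftool',(R.T@np.array(s["force"])).round(2),s["time_s"])
E
python3 tf.py
```

```text
[540.6  31.8  98.4] Ftool [ 2.22  0.05 -2.47] 19.0667
```

Call:
drive_tool --fingers '[0, 0, 0, 0, 0]' --pt "-0.05 0 0" --pt "-0.05 0 0" --pt "-0.05 0 0" --pt "-0.05 0 0" --pt "-0.05 0 0" --yaw '[0, 0, 0, 0, 0]'

```text
time_s: 19.48
tool_pos: [541.8, 30.5, 97.8]
tcp_rot: [[-0.73, 0.683, -0.001], [0.683, 0.73, 0.001], [0.001, -0.0, -1.0]]
force: [-4.4, 4.3, 4.3]
grip_width: 0.001
```

```bash
python3 tf.py
```

```text
[541.8  30.5  97.8] Ftool [ 6.21  0.15 -4.25] 19.4833
```

Call:
drive_tool --fingers '[0, 0, 0, 0, 0]' --pt "0.4 0 0" --pt "0.6 0 0" --pt "0 0 -1" --pt "0 0 -3" --pt "0 0 -3" --yaw '[0, 0, 0, 0, 0]'

```text
time_s: 19.9
tool_pos: [534.0, 37.1, 168.7]
tcp_rot: [[-0.731, 0.683, -0.002], [0.683, 0.731, 0.0], [0.002, -0.001, -1.0]]
force: [0.3, -0.1, 1.3]
grip_width: 0.008
```

Call:
drive_tool --fingers '[0, 0, 0, 0, 0]' --pt "0 0 -4" --pt "0 -3 -4" --pt "0 -4 0" --pt "0 -4 0" --pt "0 -3 0" --yaw '[0, 0, 0, 0, 0]'

```text
time_s: 20.32
tool_pos: [440.7, -63.4, 242.0]
tcp_rot: [[-0.73, 0.684, 0.001], [0.684, 0.73, -0.001], [-0.001, -0.0, -1.0]]
force: [1.1, -0.2, -0.4]
grip_width: 0.005
```

```bash
python3 go.py; python3 - <<'E'
from h import *
from station import optics
d=optics.get_image('top'); np.savez(f'/tmp/top17.npz',**d)
crop(d,310,160,430,250,6,'pics/t17.png'); crop(d,415,185,485,250,11,'pics/t17z.png')
d=optics.get_image('scene'); np.savez(f'/tmp/scene17.npz',**d)
E
```

```text
[440.7 -63.4 242. ] xdir 136.8 F [ 1.13 -0.23 -0.39] q [ 0.72  0.1  -0.69  1.99  0.08  1.07  0.82] g 0.005 20.3167
```

View pics/t17.png

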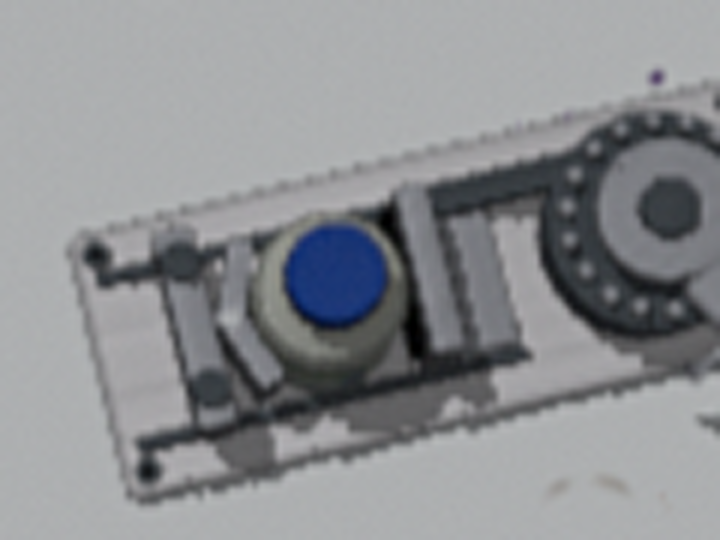

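View pics/t17z.png

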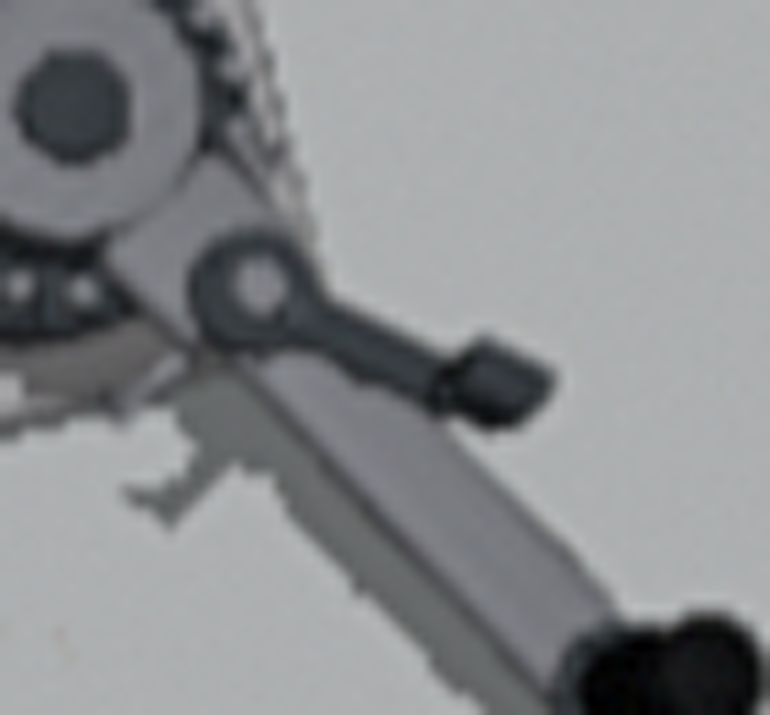

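Call:
drive_tool --fingers '[38, 38, 38, 38, 38]' --pt "0 4 0" --pt "0 3 0" --pt "0 2 0" --pt "0 0 0" --pt "0 0 0" --yaw '[0, 0, 0, 0, 0]'

```text
time_s: 20.83
tool_pos: [504.3, 5.3, 241.3]
tcp_rot: [[-0.732, 0.682, -0.0], [0.682, 0.732, 0.001], [0.001, 0.0, -1.0]]
force: [0.0, -0.5, 0.2]
grip_width: 0.32
```

```bash
python3 go.py 510 -5.5 150
```

```text
[504.3   5.3 241.3] xdir 137.0 F [ 0.03 -0.47  0.24] q [ 0.56  0.24 -0.73  1.86  0.18  1.1   0.59] g 0.32 20.8333
cm [-1.16 -0.41  9.13]
```

Call:
drive_tool --fingers '[38, 38, 38, 38, 38]' --pt "-1.15 -0.4 3" --pt "0 0 3" --pt "0 0 3" --pt "0 0 0" --pt "0 0 0" --yaw '[0, 0, 0, 0, 0]'

```text
time_s: 21.25
tool_pos: [508.9, -7.1, 151.3]
tcp_rot: [[-0.73, 0.684, -0.002], [0.684, 0.73, 0.0], [0.002, -0.001, -1.0]]
force: [-0.1, -0.5, 0.5]
grip_width: 0.382
```

```bash
python3 go.py 510 -5.5 94; python3 - <<'E'
from h import *
from station import optics
d=optics.get_image('scene'); np.savez(f'/tmp/scene18.npz',**d)
crop(d,300,50,420,150,6,'pics/s18.png')
E
```

```text
[508.9  -7.1 151.3] xdir 136.9 F [-0.09 -0.45  0.53] q [ 0.53  0.37 -0.69  1.95  0.29  0.93  0.52] g 0.382 21.25
cm [0.02 0.19 5.73]
```

View pics/s18.png

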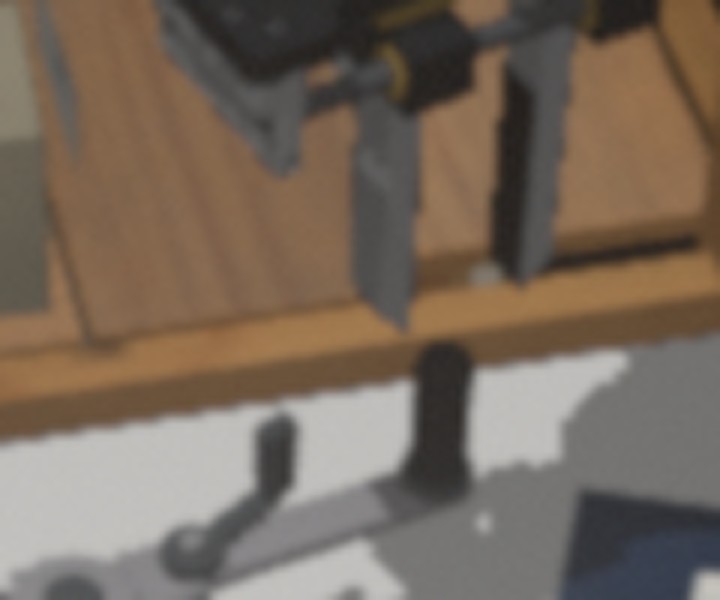

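Call:
drive_tool --fingers '[38, 38, 38, 38, 38]' --pt "0 0.15 1.5" --pt "0 0 2" --pt "0 0 2.2" --pt "0 0 0" --pt "0 0 0" --yaw '[0, 0, 0, 0, 0]'

```text
time_s: 21.72
tool_pos: [511.2, -5.7, 95.6]
tcp_rot: [[-0.73, 0.683, 0.001], [0.683, 0.73, -0.0], [-0.0, 0.0, -1.0]]
force: [0.6, -0.8, 0.6]
grip_width: 0.38
```

Call:
drive_tool --fingers '[0, 0, 0, 0, 0]' --pt "0 0 0" --pt "0 0 0" --pt "0 0 0" --pt "0 0 0" --pt "0 0 0" --yaw '[0, 0, 0, 0, 0]'

```text
time_s: 22.13
tool_pos: [510.9, -6.3, 95.3]
tcp_rot: [[-0.73, 0.684, 0.0], [0.684, 0.73, -0.001], [-0.001, -0.001, -1.0]]
force: [-6.0, -3.6, 12.8]
grip_width: 0.183
```

```bash
python3 arc.py
```

```text
t 22.1333 pos [510.9  -6.3  95.3] r 124.9 handle 0.538 deg 225.3 tooly 226.9 Ftan(res.) 1.75 Frad 6.73 Fz 12.79 g 0.183
```

Call:
drive_tool --fingers '[0, 0, 0, 0, 0]' --pt "-0.02 -0.05 -0.05" --pt "-0.02 0 0" --pt "-0.02 0 0" --pt "-0.02 0 0" --pt "-0.02 0 0" --yaw '[0, 0, 0, 0, 0]'

```text
time_s: 22.55
tool_pos: [511.2, -6.7, 95.3]
tcp_rot: [[-0.73, 0.683, 0.0], [0.683, 0.73, -0.0], [-0.0, -0.0, -1.0]]
force: [-5.1, 0.1, 11.0]
grip_width: 0.187
```

```bash
python3 arc.py
```

```text
t 22.55 pos [511.2  -6.7  95.3] r 124.9 handle 0.542 deg 225.6 tooly 226.9 Ftan(res.) 3.67 Frad 3.5 Fz 11.03 g 0.187
```

Call:
drive_tool --fingers '[0, 0, 0, 0, 0]' --pt "-0.02 0 0" --pt "-0.02 0 0" --pt "-0.02 0 0" --pt "-0.02 0 0" --pt "-0.02 0 0" --yaw '[0, 0, 0, 0, 0]'

```text
time_s: 22.97
tool_pos: [511.8, -7.3, 95.3]
tcp_rot: [[-0.73, 0.683, -0.0], [0.683, 0.73, -0.0], [-0.0, -0.0, -1.0]]
force: [-7.2, 0.2, 12.3]
grip_width: 0.184
```

```bash
python3 arc.py
```

```text
t 22.9667 pos [511.8  -7.3  95.3] r 125.0 handle 0.549 deg 225.9 tooly 226.9 Ftan(res.) 5.3 Frad 4.83 Fz 12.26 g 0.184
```

Call:
drive_tool --fingers '[0, 0, 0, 0, 0]' --pt "-0.02 -0.03 -0.04" --pt "-0.02 0 0" --pt "-0.02 0 0" --pt "-0.02 0 0" --pt "-0.02 0 0" --yaw '[0, 0, 0, 0, 0]'

```text
time_s: 23.38
tool_pos: [512.4, -8.0, 95.4]
tcp_rot: [[-0.73, 0.683, -0.0], [0.683, 0.73, 0.0], [0.0, 0.0, -1.0]]
force: [-4.2, 3.4, 8.0]
grip_width: 0.187
```

```bash
python3 arc.py
```

```text
t 23.3833 pos [512.4  -8.   95.4] r 125.0 handle 0.556 deg 226.3 tooly 226.9 Ftan(res.) 5.39 Frad 0.44 Fz 8.01 g 0.187
```

Call:
drive_tool --fingers '[0, 0, 0, 0, 0]' --pt "-0.02 0 0" --pt "-0.02 0 0" --pt "-0.02 0 0" --pt "-0.02 0 0" --pt "-0.02 0 0" --yaw '[-0.1, -0.1, -0.1, -0.1, -0.1]'

```text
time_s: 23.8
tool_pos: [513.0, -8.6, 95.4]
tcp_rot: [[-0.736, 0.677, -0.0], [0.677, 0.736, 0.0], [0.0, -0.0, -1.0]]
force: [-5.5, 3.6, 8.2]
grip_width: 0.187
```

```bash
python3 arc.py
```

```text
t 23.8 pos [513.   -8.6  95.4] r 125.1 handle 0.563 deg 226.7 tooly 227.4 Ftan(res.) 6.48 Frad 1.14 Fz 8.2 g 0.187
```

```bash
cat > jawcmp.py <<'E'
from h import *
from station import optics
import sys
d=optics.get_image('top'); np.savez(f'/tmp/top{sys.argv[1]}.npz',**d)
ref=load('/tmp/top13.npz')["image"]
def ecc(a,b,box):
    u0,v0,u1,v1=box
    f=lambda x:cv2.GaussianBlur(cv2.cvtColor(x,cv2.COLOR_RGB2GRAY),(0,0),0.8)[v0:v1,u0:u1].astype(np.float32)
    W=np.eye(2,3,dtype=np.float32)
    cc,W=cv2.findTransformECC(f(a),f(b),W,cv2.MOTION_TRANSLATION,(3,300,1e-7)); return W[:,2].round(3),round(cc,4)
for k in sys.argv[2:]+[sys.argv[1]]:
    im=load(f'/tmp/top{k}.npz')["image"]
    print(k,'static stop',ecc(ref,im,(322,192,348,238)),'jaw',ecc(ref,im,(376,190,396,218)),'cap',ecc(ref,im,(354,194,378,218)))
E
python3 jawcmp.py 20 11 12 13 14 17; python3 arc.py
```

```text
11 static stop (array([0.   , 0.001], dtype=float32), 1.0) jaw (array([ 3.139, -0.56 ], dtype=float32), 0.9662) cap (array([ 2.693, -0.754], dtype=float32), 0.9962)
12 static stop (array([ 0.004, -0.003], dtype=float32), 1.0) jaw (array([ 0.983, -0.4  ], dtype=float32), 0.9624) cap (array([ 0.558, -0.248], dtype=float32), 0.9702)
13 static stop (array([-0.,  0.], dtype=float32), 1.0) jaw (array([0., 0.], dtype=float32), 1.0) cap (array([-0., -0.], dtype=float32), 1.0)
14 static stop (array([-0.001,  0.006], dtype=float32), 1.0) jaw (array([-0.046, -0.008], dtype=float32), 0.9997) cap (array([-0.024, -0.008], dtype=float32), 0.9999)
17 static stop (array([-0.   , -0.002], dtype=float32), 1.0) jaw (array([-0.046, -0.021], dtype=float32), 0.9997) cap (array([-0.031,  0.012], dtype=float32), 0.9999)
20 static stop (array([-0.002, -0.002], dtype=float32), 1.0) jaw (array([-0.058, -0.032], dtype=float32), 0.9997) cap (array([-0.024,  0.006], dtype=float32), 0.9999)
t 23.85 pos [513.   -8.6  95.4] r 125.0 handle 0.563 deg 226.7 tooly 227.4 Ftan(res.) 5.84 Frad 1.22 Fz 8.5 g 0.188
```

Call:
drive_tool --fingers '[0, 0, 0, 0, 0]' --pt "-0.03 0 -0.03" --pt "-0.03 0 0" --pt "-0.03 0 0" --pt "-0.03 0 0" --pt "-0.03 0 0" --yaw '[-0.1, -0.1, -0.1, -0.1, -0.1]'

```text
time_s: 24.27
tool_pos: [513.8, -9.4, 95.5]
tcp_rot: [[-0.742, 0.67, -0.001], [0.67, 0.742, 0.001], [0.001, -0.0, -1.0]]
force: [-6.3, 4.1, 5.2]
grip_width: 0.185
```

```bash
python3 arc.py;  python3 jawcmp.py 21
```

```text
t 24.2667 pos [513.8  -9.4  95.5] r 125.1 handle 0.572 deg 227.3 tooly 227.9 Ftan(res.) 7.42 Frad 1.3 Fz 5.21 g 0.185
21 static stop (array([ 0.002, -0.005], dtype=float32), 1.0) jaw (array([-0.046, -0.035], dtype=float32), 0.9989) cap (array([-0.032, -0.003], dtype=float32), 0.9999)
```

Call:
drive_tool --fingers '[0, 0, 0, 0, 0]' --pt "-0.03 0 -0.02" --pt "-0.03 0 0" --pt "-0.03 0 0" --pt "-0.03 0 0" --pt "-0.02 0 0" --yaw '[-0.1, -0.1, -0.1, -0.1, -0.1]'

```text
time_s: 24.73
tool_pos: [514.7, -10.2, 95.5]
tcp_rot: [[-0.748, 0.663, -0.001], [0.663, 0.748, 0.001], [0.001, -0.0, -1.0]]
force: [-6.3, 6.6, 4.5]
grip_width: 0.184
```

```bash
python3 arc.py;  python3 jawcmp.py 22
```

```text
t 24.7333 pos [514.7 -10.2  95.5] r 125.1 handle 0.581 deg 227.8 tooly 228.4 Ftan(res.) 9.08 Frad -0.68 Fz 4.49 g 0.184
22 static stop (array([0.005, 0.   ], dtype=float32), 1.0) jaw (array([-0.047, -0.029], dtype=float32), 0.999) cap (array([0.002, 0.028], dtype=float32), 0.9994)
```

Call:
drive_tool --fingers '[0, 0, 0, 40, 40]' --pt "0.02 0 0.01" --pt "0.02 0 0" --pt "0.02 0 0" --pt "0 0 0" --pt "0 0 0" --yaw '[0, 0, 0, 0, 0]'

```text
time_s: 25.2
tool_pos: [515.0, -10.7, 95.5]
tcp_rot: [[-0.748, 0.664, 0.0], [0.664, 0.748, -0.0], [-0.0, 0.0, -1.0]]
force: [0.4, -0.3, -0.1]
grip_width: 0.291
```

Call:
drive_tool --fingers '[38, 38, 38, 38, 38]' --pt "0 0 0" --pt "0 0 -2" --pt "0 0 -4" --pt "0 0 -4" --pt "0 0 -4" --yaw '[0, 0, 0, 0, 0]'

```text
time_s: 25.62
tool_pos: [514.4, -10.4, 237.1]
tcp_rot: [[-0.748, 0.664, -0.001], [0.664, 0.748, 0.0], [0.001, -0.0, -1.0]]
force: [0.5, -0.6, 0.7]
grip_width: 0.384
```

Call:
drive_tool --fingers '[38, 38, 38, 38, 38]' --pt "0 -3 0" --pt "0 -3 0" --pt "0 -3 0" --pt "0 -3 0" --pt "0 0 0" --yaw '[0, 0, 0, 0, 0]'

```text
time_s: 26.03
tool_pos: [432.2, -104.4, 235.4]
tcp_rot: [[-0.744, 0.668, -0.001], [0.668, 0.744, -0.002], [-0.0, -0.002, -1.0]]
force: [1.2, -1.0, 0.4]
grip_width: 0.383
```

```bash
python3 go.py;  python3 jawcmp.py 23 17; python3 - <<'E'
from h import *
from station import optics
t=load('/tmp/top23.npz'); crop(t,330,175,490,270,5,'pics/t23.png')
s=optics.get_image('scene'); cv2.imwrite('pics/s23.png',s["image"][:,:,::-1])
E
```

```text
[ 432.2 -104.4  235.4] xdir 138.1 F [ 1.17 -1.04  0.38] q [ 0.82  0.11 -0.69  2.    0.08  1.06  0.93] g 0.383 26.0333
17 static stop (array([-0.   , -0.002], dtype=float32), 1.0) jaw (array([-0.046, -0.021], dtype=float32), 0.9997) cap (array([-0.031,  0.012], dtype=float32), 0.9999)
23 static stop (array([-0.001,  0.004], dtype=float32), 1.0) jaw (array([-0.054, -0.024], dtype=float32), 0.999) cap (array([-0.003,  0.014], dtype=float32), 0.9994)
```

View pics/t23.png

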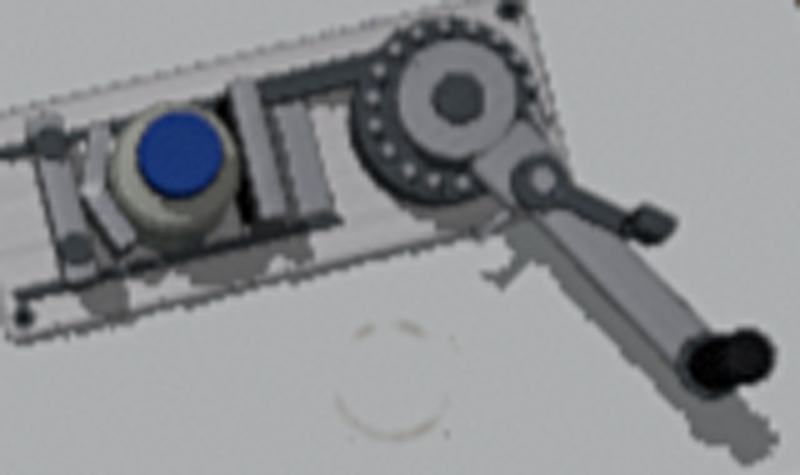

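View pics/s23.png

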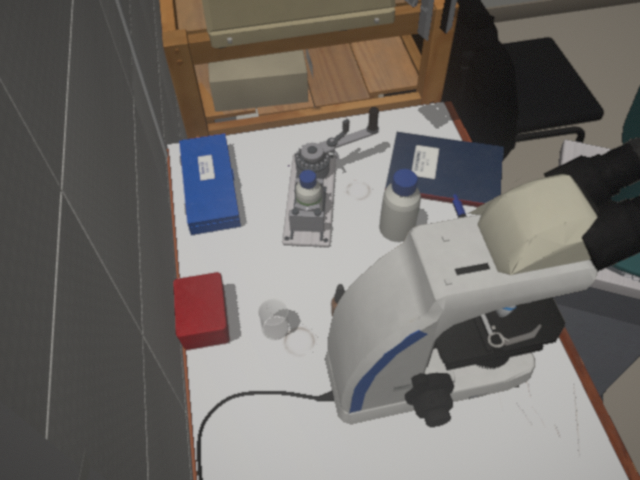

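```bash
python3 -c "
from station import robot
print(robot.finish_job())"
```

```text
the job is handed in; nothing more can be done
None
```

I handed the job in at about 26 s, with the lever over and the bottle upright and clamped against the V stop. The gripper was clear of everything.

- **Lever:** I pushed it over before any closing stroke. After the closing stroke it measured only about 16–17° instead of the full 20°, which is just above what counts as over. I pushed it again with the jaw already closed; it moved a little further and then held against 6 N. The last pictures show it fully over.
- **Clamping:** One closing stroke brought the handle up tight. The force at the knob rose from about 4.3 N to 8.5 N.
- **Re-check:** The knob sprang back slightly when I let go, so I gripped it again and re-tightened to about 9 N. That is a rise of about 4.7 N, or roughly 29 N of squeeze at its peak.
- **Last checks:** After letting go, the pictures show no measurable shift of the jaw and under 0.1 mm for the bottle cap. The rest of the scene looks unchanged.
- **Not confirmed:** I had no direct way to measure how much squeeze remained after letting go. I judged it only from the jaw not moving.

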